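# Clear the drilling board and gauge its bore

### The arm

A 6-joint arm with a two-finger parallel gripper is mounted at the origin on the work surface. World frame = base frame: x ahead of the robot, y to its left, z up, the work surface at z = 0. Lengths are in m, angles in rad, forces in N, time in s.
With the tool pointing down it reaches from about 0.375 to 0.975 m from the base axis. Payload 3.8 kg.
Tool frame: the origin (TCP) lies at the centre of the arm's flange, where the gripper is bolted on; the fingertips stand 173 mm ahead of it and the grasp point (between the pads) lies 155 mm ahead of it (manip.hold_point_z is the distance from the TCP to the grasp point, in m); z points along the fingers, y is the direction in which the jaws open and shut (so a half turn about z gives the same grasp; the last joint's range is limited). The gripper opens to 85 mm and grips with 20 to 120 N. Pads are 22 mm wide; open, the fingers measure 114 mm over their backs; the gripper's body (76 mm by 85 mm) begins 54 mm behind the grasp point. The pads swing forward as they close: fully open they stand 13 mm farther back than shut.
Start: joints at [-0.037, 0.264, 1.604, -0, 1.274, -0.037], TCP at [0.675, -0, 0.405] pointing down, gripper open.
Joint ranges: [-2.63, 2.63], [-0.94, 2.18], [0.31, 2.57], [-1.31, 4.45], [0, 2.66], [-2.55, 2.55]. Speed limits (rad/s): [2.57, 2.57, 3.14, 3.14, 3.14, 3.14].

### API

Orientations are given as a rotation vector (axis times angle).
In Python, from workcell import manip, cams, ticket gives the robot as it stands.
- The arm moves only by the tool drive_tool, never from a script. Its argument "increments" is a list of rows, each an object of numbers: "tx", "ty", "tz": the shift along the tool's x, y, z in m; "wx", "wy", "wz": the turn, a rotation vector about the tool's x, y, z in rad; "fingers": the opening, from 0 (shut) to 1 (fully open). A call has exactly 8 rows; each row shifts and turns the pose as measured when the row begins, along the tool's axes as they then stand; what a row does not reach is not made up. A row lasts 1/8 s, in which the tool goes at most 62.5 mm and 10.7 degrees, less where a joint would pass 70% of its speed; a pose out of reach is approached as far as the arm can. A call with a gripper value outside its range is refused whole. The fingers move at their own pace and stop on an object; "squeeze" is the grip in N (left out, the last holds). Time passes only in rows, so rows that do not move let the fingers close, or fill a call up. It gives the time, the measured TCP pose, the force and the opening at its end, in the units of the state.
- manip.sense(): the state, without advancing time (a new reading comes with each control period).
- cams.camera(name): name is "scene" or "side" or "wrist"; returns (picture, depth): 400x640x3 uint8, blue, green, red; 400x640 float32, m along the optical axis (not along the pixel's ray), 0 where there is no reading.
- cams.camera_params(name): a dict with "vfov" (degrees; the focal length in pixels is half the picture's height over the tangent of half this angle, whatever the lens; pixels are square), "cx", "cy" (the principal point, pixels), "rvec" (rotation vector, rad) and "tvec" (3), from world to camera coordinates, as OpenCV has them. Camera axes: x right, y down, z forward; pixel columns grow to the right and rows downward; lengths in m; the calibration is good to about 2 mm. A picture is of the moment at which its call begins: read the wrist's pose just before it. camera_params takes no time and is no camera call; for the wrist camera it gives the pose at the moment of the call.
- ticket.finish_job(): hands the job in, once; it reports no verdict.
The state is a dict: "time": time; "joint_pos": joint angles; "qd": joint speeds; "effort": joint torques, N m; "eef_pos": TCP position; "tool_rot": TCP orientation; "wrist_force": force on the tool from outside, world axes, zero at the start; "moment": the same for the moment, N m; "width": finger opening in m.
Only numpy, scipy, OpenCV 4.12 (cv2) and the standard library are available. Lean on these libraries where they do the work, as an engineer would, in place of code of your own. Each camera call takes 0.05 s, during which the arm holds its last target.

### The job

Using the wooden push block, sweep the three wooden offcuts along the drilling board into its tray, without touching the offcuts with the gripper, and stand the push block upright back on the bench. Then take the square-headed gauge pin from the rack and set it fully home, shoulder down on the steel, in the one bore of the board that it fits (the middle-sized of the three), and let go. Leave the two round-headed punches, the jar and the oilstone where they are.

Things in the scene. Friction and masses are not known exactly. Their poses are not given: they have to be found in the camera images.
- board: fixed wooden drilling board, turned up to 0.3 rad, ending in a catch tray at its far end. Origin on the bench under the deck's middle; x along the board to the tray. Deck top z = 50, x -110 (open near end) to 110, clear width 150 (y -75 to 75). Side curbs 10 wide, top z = 62, flank deck and tray (170 over all).
- deck_edge (a point): middle of the deck's far edge, where it drops to the tray (board x = 110, z = 50)
- tray_floor (a point): middle of the tray's floor (board x = 180, z = 10). The open-topped tray spans board x 110 to 250, width 150; its end wall is 10 thick, top z = 62
- bore_narrow: fixed square steel block, 40 x 40 x 50 tall, top flush with the deck, with an upright round through hole at its centre, about 9 in diameter: too narrow for the pin. Origin: centre of its underside, on the hole's axis. The three bore blocks sit side by side across the board's middle, 40 apart, in any order.
- bore_middle: fixed square steel block, 40 x 40 x 50 tall, top flush with the deck, with an upright round through hole at its centre, 13.6 in diameter: the one that fits the gauge pin's 12 mm stem. Origin: centre of its underside, on the hole's axis. The three bore blocks sit side by side across the board's middle, 40 apart, in any order.
- bore_wide: fixed square steel block, 40 x 40 x 50 tall, top flush with the deck, with an upright round through hole at its centre, about 22 in diameter: too wide for the pin. Origin: centre of its underside, on the hole's axis. The three bore blocks sit side by side across the board's middle, 40 apart, in any order.
- push_block: loose wooden push block, about 0.25 kg, standing on the bench left or right of the board. Foot 28 (x) x 136 (y) x 30 tall; on it a darker upright grip rib 22 (x) x 70 (y), from z = 30 to z = 75. Same front and back: it sweeps with either of its long faces. Origin: centre of its underside, y along its length, z up.
- rack: fixed wooden pin rack, on the other side of the board from the push block: 60 (x) x 160 (y) x 55 tall, with three equal upright holes 50 apart in a row along y, 15 in diameter, 50 deep. Origin: centre of its underside.
- gauge_pin: loose steel gauge pin, about 0.12 kg, in any of the rack's holes: square head 22 x 22 x 55 tall (sides in line with the rack's). Round stem, diameter 12, 45 long, chamfered tip, hangs in the rack hole; the shoulder under the head rests on the rack's top. Origin: centre of the stem's tip, z up; shoulder at z = 45.
- punch_dome: steel punch in the rack, round head 22 in diameter and 53 tall with a domed top; to be left alone. Round stem, diameter 12, 45 long, chamfered tip, hangs in the rack hole; the shoulder under the head rests on the rack's top. Origin: centre of the stem's tip, z up; shoulder at z = 45.
- punch_flat: steel punch in the rack, round waisted head 22 in diameter and 55 tall with a flat top; to be left alone. Round stem, diameter 12, 45 long, chamfered tip, hangs in the rack hole; the shoulder under the head rests on the rack's top. Origin: centre of the stem's tip, z up; shoulder at z = 45.
- offcut_a: loose wooden offcut on the deck, 60 x 28 x 22 tall, about 30 g. Origin: centre of its underside. The three offcuts lie flat, apart from one another, anywhere on the deck except its first 50 mm at the near end (x below -60 of the board), which is clear.
- offcut_b: loose wooden offcut on the deck, 54 x 34 x 20 tall, about 30 g. Origin: centre of its underside.
- offcut_c: loose L-shaped wooden offcut on the deck, 58 x 34 x 22 tall, about 30 g. Origin: about the centre of its underside.
- jar: closed amber glass jar, diameter 66, 90 tall, loose bystander. Origin: centre of its underside.
- oilstone: grey oilstone, 50 x 150 x 25 tall, loose bystander. Origin: centre of its underside.
Mind the look-alikes: they are no part of the job. Leave any purple or yellow look-alike of the gauge_pin alone.

How it is judged:
By the outcome, as a careful person would: the job done as asked, in the order asked, and still so for the second after the job is handed in, with the robot touching nothing.
It also fails if it takes over 72 s, if anything falls off the work surface, if the arm or the gripper's body presses on something with over 40 N, if the wrist force passes 120 N, or if a joint passes its speed limit or range.

## Working session

There is one attempt and no reset: what is moved stays moved. The work goes in short steps, Python scripts to look and compute and a tool call to move; the robot and the scene stay as the last step left them, time stands still between calls to the robot, and variables do not carry over. Pictures are saved under pics/ and viewed, and the job is handed in when it is done.

Besides the shell and the picture viewer there is one more tool, called after ">>>" as name(argument=value, ...), one argument or row to a line, values as JSON. drive_tool: Moves the arm, as the interface text tells. Its arguments: {"type":"object","properties":{"increments":{"type":"array"},"squeeze":{"type":"number"}},"required":["increments"]}

```bash
mkdir -p pics
cat > h.py <<'E'
import numpy as np, cv2
from workcell import manip, cams, ticket
def K(p,h=400):
    f=h/2/np.tan(np.radians(p["vfov"])/2); return f,p["cx"],p["cy"]
def Rt(p): return cv2.Rodrigues(np.array(p["rvec"],float))[0],np.array(p["tvec"],float)
def cloud(p,d):
    f,cx,cy=K(p); v,u=np.mgrid[:d.shape[0],:d.shape[1]]
    P=np.stack([(u-cx)/f*d,(v-cy)/f*d,d],-1); R,t=Rt(p)
    W=(P-t)@R; W[d==0]=np.nan; return W
def proj(p,X):
    f,cx,cy=K(p); R,t=Rt(p); c=np.asarray(X)@R.T+t
    return np.stack([f*c[...,0]/c[...,2]+cx,f*c[...,1]/c[...,2]+cy],-1)
def shot(n,save):
    p=cams.camera_params(n); im,d=cams.camera(n); cv2.imwrite(f"pics/{save}.png",im); np.savez(f"pics/{save}.npz",im=im,d=d,p=np.array([p],dtype=object)); return p,im,d
def load(s):
    z=np.load(f"pics/{s}.npz",allow_pickle=True); return z["p"][0],z["im"],z["d"]
E
python3 - <<'E'
from h import *
for n in ["scene","side","wrist"]:
    p,im,d=shot(n,n+"0"); print(n,p)
s=manip.sense(); print(s, [a for a in dir(manip) if a[0]!='_'], manip.hold_point_z)
E
```

```text
scene {'vfov': 50.979330762058254, 'cx': 320.4371380228054, 'cy': 201.36172294900476, 'rvec': array([ 1.00828349,  2.53328929, -0.941147  ]), 'tvec': array([ 0.42102806, -0.23296861,  1.259799  ])}
side {'vfov': 57.98359696154071, 'cx': 315.8643538540365, 'cy': 197.62179878829104, 'rvec': array([ 2.39648443, -0.12897424,  0.03994017]), 'tvec': array([-0.55677235,  0.07702017,  0.92364948])}
wrist {'vfov': 66.05920610412376, 'cx': 321.9768698539601, 'cy': 200.05097699045285, 'rvec': array([-2.86731859e+00, -1.21545990e-03,  4.06069365e-03]), 'tvec': array([-0.67290344, -0.03590325,  0.37841652])}
{'time': 0.15, 'joint_pos': array([-3.69081538e-02,  2.64584084e-01,  1.60507874e+00, -1.99362037e-05,
        1.27370915e+00, -3.68802248e-02]), 'qd': array([ 0.00017682, -0.0043624 , -0.00433955, -0.00087733, -0.00145845,
       -0.00099808]), 'effort': array([-4.44535381e-04, -5.15905774e+01, -3.67958951e+01, -2.06692371e-04,
        8.09489022e-03,  2.50629785e-05]), 'eef_pos': array([ 6.74729989e-01, -7.07885360e-07,  4.03635119e-01]), 'tool_rot': array([-2.22055286e+00, -2.22050384e+00,  1.92323170e-03]), 'wrist_force': array([-0.20292772, -0.623552  , -0.13187146]), 'moment': array([-0.00339077, -0.00576872,  0.00293676]), 'width': 0.08507969660883456} ['MotionError', 'hold_point_z', 'sense'] 0.1547
```

View pics/scene0.png

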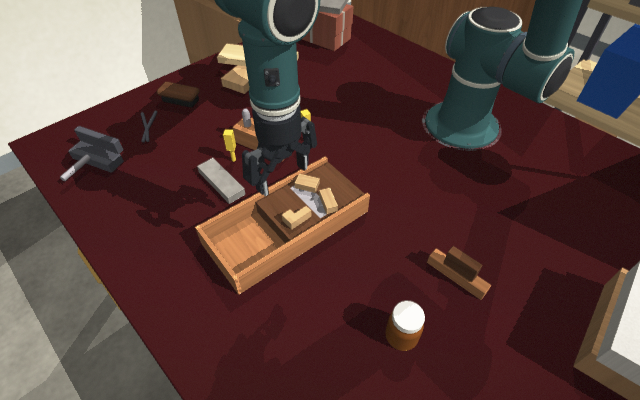

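View pics/side0.png

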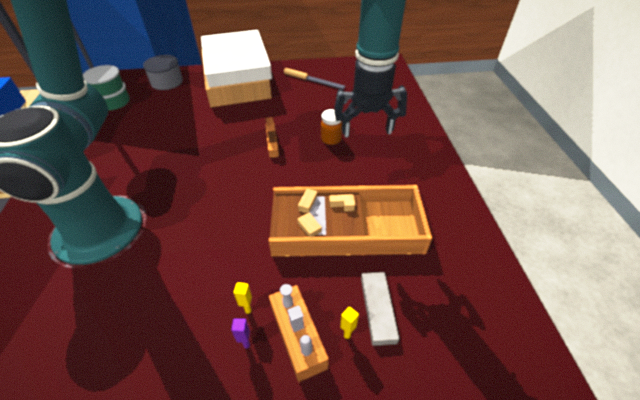

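View pics/wrist0.png

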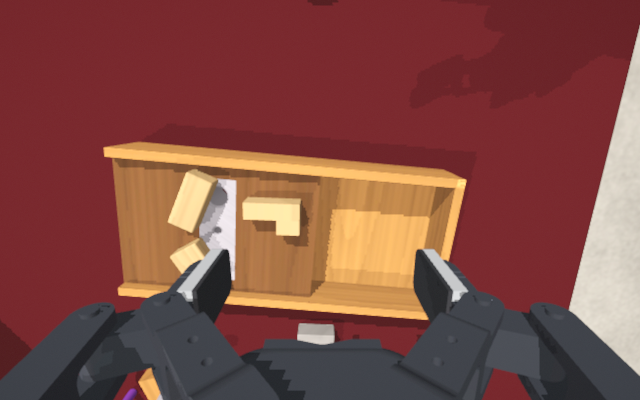

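The scene shows the board at the centre with its tray at scene (245,240). The push block is at scene (460,272) and side (272,140). The jar is next to it at side (331,127), and the rack is at side (298,330). Three pins stand in the rack at side (287,293), (296,318) and (306,345). Yellow and purple look-alikes stand on the bench. Next I'll measure poses from the depth.

Run:
```python
from h import *
for n in ["side0","scene0"]:
    p,im,d=load(n); W=cloud(p,d)
    print(n,"valid",(d>0).mean())
    pts={"side0":dict(bNL=(272,190),bNR=(275,240),bFL=(424,188),bFR=(428,240),deck=(285,215),pb=(270,122),pbfoot=(274,153),jar=(331,117),rack=(282,310),rack2=(315,370),pin1=(287,289),pin2=(295,314),pin3=(306,340),bench=(200,250),stone=(380,310),yel=(242,290),yel2=(349,315)),
     "scene0":dict(pbrib=(463,258),pbf1=(435,258),pbf2=(483,288),jar=(407,315),deck=(350,195),curb=(330,235),tray=(245,240))}[n]
    for k,(u,v) in pts.items(): print(k,np.round(W[v,u],3))
p,im,d=load("side0")
cv2.imwrite("pics/rackcrop.png",cv2.resize(im[260:390,220:370],None,fx=5,fy=4.5,interpolation=cv2.INTER_CUBIC))
cv2.imwrite("pics/boardcrop.png",cv2.resize(im[90:265,250:440],None,fx=4,fy=3.4,interpolation=cv2.INTER_CUBIC))
```

```text
side0 valid 0.9959453125
bNL [0.445 0.084 0.   ]
bNR [ 0.453 -0.135  0.064]
bFL [ 0.87   0.047 -0.002]
bFR [ 0.8   -0.167  0.055]
deck [ 0.479 -0.054  0.051]
pb [0.451 0.301 0.075]
pbfoot [0.456 0.228 0.012]
jar [0.636 0.285 0.089]
rack [ 0.461 -0.298  0.052]
rack2 [ 0.516 -0.407  0.021]
pin1 [ 0.476 -0.285  0.109]
pin2 [ 0.488 -0.335  0.108]
pin3 [ 0.503 -0.384  0.108]
bench [ 0.267 -0.097 -0.002]
stone [ 0.66  -0.308  0.027]
yel [ 0.39  -0.273  0.1  ]
yel2 [ 0.585 -0.344  0.1  ]
scene0 valid 0.996
pbrib [0.455 0.294 0.076]
pbf1 [0.466 0.243 0.032]
pbf2 [0.455 0.355 0.033]
jar [0.643 0.297 0.089]
deck [0.483 0.001 0.052]
curb [0.575 0.028 0.004]
tray [ 0.731 -0.093  0.011]
```

View pics/rackcrop.png

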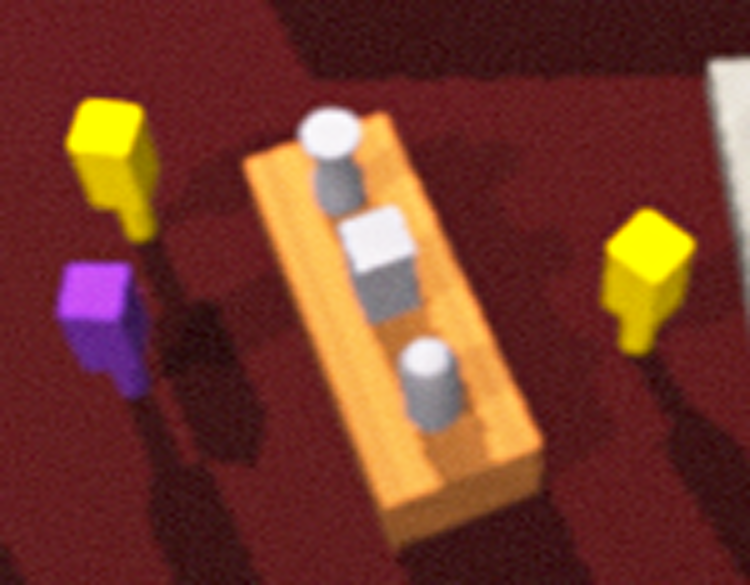

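View pics/boardcrop.png

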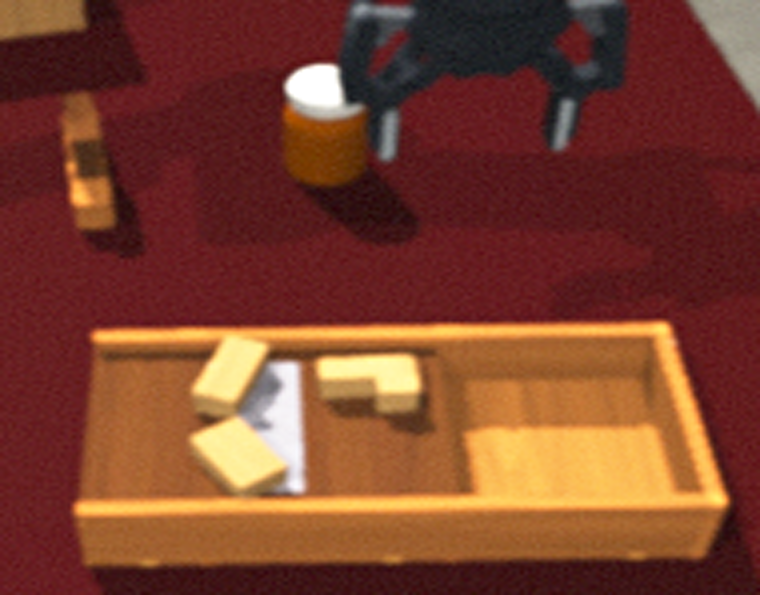

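In the crop, the silver square head at side (296,318), the middle hole, is the gauge pin. The pin at (287,293) is round, waisted and flat-topped, and the one at (306,345) is domed. The yellow and purple square ones stand on the bench, outside the rack. Now I'll fit the poses precisely.

```bash
cat >> h.py <<'E'
def rect(P):
    (c,(w,h),a)=cv2.minAreaRect((P[:,:2]*1000).astype(np.float32)); return np.round(c,1),round(w,1),round(h,1),round(a,2)
def clean(P,r=0.004,k=4):
    from scipy.spatial import cKDTree
    t=cKDTree(P); return P[[len(x)>k for x in t.query_ball_point(P,r)]]
def sel(W,x0,x1,y0,y1,z0,z1):
    P=W.reshape(-1,3); m=(P[:,0]>x0)&(P[:,0]<x1)&(P[:,1]>y0)&(P[:,1]<y1)&(P[:,2]>z0)&(P[:,2]<z1); return P[m]
E
python3 - <<'E'
from h import *
for n in ["side0","scene0","wrist0"]:
    p,im,d=load(n); W=cloud(p,d); print(n)
    for nm,b in dict(curb=(.40,.86,-.22,.12,.0585,.066),rib=(.40,.52,.2,.4,.07,.08),foot=(.40,.52,.2,.4,.025,.036),racktop=(.4,.6,-.46,-.22,.051,.059),pin=(.47,.51,-.36,-.315,.104,.116),dome=(.48,.53,-.41,-.36,.09,.116),flat=(.45,.5,-.31,-.26,.104,.116),jar=(.58,.7,.23,.35,.08,.1),stone=(.6,.75,-.45,-.22,.018,.032)).items():
        P=sel(W,*b)
        if len(P)>20:
            P=clean(P,.006)
            if len(P)>20: print(nm,len(P),rect(P),np.round(np.median(P,0),4))
E
```

```text
side0
curb 1466 (array([629.3, -65.7]), 173.0, 369.6, 84.69) [ 0.6432 -0.1254  0.0614]
rib 83 (array([449.8, 292.5]), 18.9, 70.9, 2.04) [0.4486 0.2852 0.0741]
foot 70 (array([451.8, 244.1]), 40.3, 24.6, 88.37) [0.4517 0.2447 0.0294]
racktop 1933 (array([ 520.6, -322.6]), 130.7, 160.7, 17.13) [ 0.489  -0.3495  0.0546]
pin 156 (array([ 487.2, -332.8]), 22.1, 23.3, 16.56) [ 0.4871 -0.3343  0.1094]
dome 130 (array([ 502. , -382.4]), 20.7, 17.8, 7.12) [ 0.5016 -0.3842  0.1021]
flat 108 (array([ 472.5, -285.5]), 20.7, 20.7, 20.44) [ 0.4725 -0.2862  0.1093]
jar 113 (array([626.2, 293.2]), 34.6, 55.9, 6.82) [0.6289 0.2866 0.0887]
stone 1645 (array([ 660.7, -294.3]), 148.3, 50.6, 87.31) [ 0.6597 -0.3027  0.0245]
scene0
curb 1670 (array([631.2, -63.9]), 173.4, 370.2, 84.82) [ 0.6847 -0.0282  0.0616]
rib 342 (array([452.2, 296. ]), 23.3, 69.3, 2.51) [0.4538 0.2975 0.0745]
foot 501 (array([452.4, 295.6]), 29.9, 135.7, 3.49) [0.459  0.3079 0.0297]
racktop 204 (array([ 532.8, -356. ]), 125.7, 66.8, 43.55) [ 0.5169 -0.3687  0.0549]
dome 42 (array([ 505.6, -372.6]), 16.0, 14.5, 31.58) [ 0.506  -0.3711  0.0993]
jar 798 (array([641.5, 298.8]), 56.6, 56.9, 48.57) [0.6433 0.2996 0.0896]
stone 791 (array([ 662.7, -291.9]), 145.4, 50.4, 87.99) [ 0.6645 -0.2881  0.0248]
wrist0
curb 6753 (array([629.5, -65.4]), 170.6, 370.7, 84.87) [6.507e-01 4.000e-04 6.140e-02]
racktop 323 (array([ 449.2, -276.9]), 22.3, 33.5, 12.53) [ 0.4495 -0.2745  0.0546]
stone 225 (array([ 663.7, -226.6]), 13.1, 48.6, 89.56) [ 0.6677 -0.2248  0.0244]
```

>>> drive_tool(
  increments=[
    {"tx":0.045,"ty":-0.034,"tz":0.01,"wz":-0.01,"fingers":1},
    {"tx":0.045,"ty":-0.034,"tz":0.01,"wz":-0.01,"fingers":1},
    {"tx":0.045,"ty":-0.034,"tz":0.01,"wz":-0.01,"fingers":1},
    {"tx":0.045,"ty":-0.034,"tz":0.01,"wz":-0.01,"fingers":1},
    {"tx":0.045,"ty":-0.034,"tz":0.01,"wz":-0.01,"fingers":1},
    {"tx":0.03,"ty":-0.022,"fingers":1},
    {"tx":0.02,"ty":-0.015,"fingers":1},
    {"tx":0.0,"ty":0.0,"fingers":1},
  ],
)

```text
invalid input at $.increments[0]: expected keys tx, ty, tz, wx, wy, wz, fingers
```

```bash
cat >> h.py <<'E'
def pose():
    s=manip.sense(); R=cv2.Rodrigues(np.array(s["tool_rot"],float))[0]; return s,np.array(s["eef_pos"]),R
def go(x,y,z,yaw):
    "remaining move in tool axes; yaw deg = heading of tool y"
    s,e,R=pose(); D=np.array([x,y,z])-e
    c,sn=np.cos(np.radians(yaw)),np.sin(np.radians(yaw))
    Rt_=np.array([[-sn,c,0],[c,sn,0],[0,0,-1.]]) ; # rows: axes
    Rt_=Rt_.T
    w=cv2.Rodrigues(R.T@Rt_)[0].ravel()
    print("t",round(s["time"],2),"eef",np.round(e*1000,1),"yaw",round(np.degrees(np.arctan2(R[1,1],R[0,1])),2),"tilt",np.round(np.degrees([R[0,2],R[1,2]]),2),"F",np.round(s["wrist_force"],1),"w",round(s["width"]*1000,1))
    print("tool shift mm",np.round(R.T@D*1000,1),"turn",np.round(w,4))
E
python3 - <<'E'
from h import *
go(.452,.296,.212,3)
p,im,d=shot("wrist","wrist1"); W=cloud(p,d)
for nm,b in dict(rib=(.40,.52,.2,.4,.07,.08),foot=(.40,.52,.2,.4,.025,.036)).items():
    P=clean(sel(W,*b),.006); print(nm,len(P),rect(P))
E
```

```text
t 0.15 eef [674.7  -0.  403.6] yaw -0.0 tilt [-0.1  0. ] F [-0.2 -0.6 -0.1] w 85.1
tool shift mm [ 296.  -222.4  192. ] turn [-0.0018 -0.0001 -0.0524]
rib 0 (array([0., 0.]), 0.0, 0.0, 0.0)
foot 0 (array([0., 0.]), 0.0, 0.0, 0.0)
```

View pics/wrist1.png

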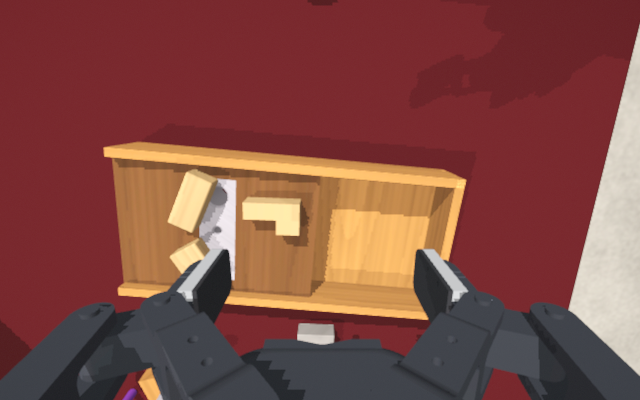

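The call was refused because every key has to be given, so the view hasn't changed. I'll send it again with all keys.

>>> drive_tool(
  increments=[
    {"tx":0.045,"ty":-0.034,"tz":0.01,"wx":0,"wy":0,"wz":-0.01,"fingers":1},
    {"tx":0.045,"ty":-0.034,"tz":0.01,"wx":0,"wy":0,"wz":-0.01,"fingers":1},
    {"tx":0.045,"ty":-0.034,"tz":0.01,"wx":0,"wy":0,"wz":-0.01,"fingers":1},
    {"tx":0.045,"ty":-0.034,"tz":0.01,"wx":0,"wy":0,"wz":-0.01,"fingers":1},
    {"tx":0.045,"ty":-0.034,"tz":0.01,"wx":0,"wy":0,"wz":-0.01,"fingers":1},
    {"tx":0.03,"ty":-0.022,"tz":0,"wx":0,"wy":0,"wz":0,"fingers":1},
    {"tx":0.02,"ty":-0.015,"tz":0,"wx":0,"wy":0,"wz":0,"fingers":1},
    {"tx":0,"ty":0,"tz":0,"wx":0,"wy":0,"wz":0,"fingers":1},
  ],
)

```text
time: 1.2
eef_pos: [0.4542, 0.2762, 0.3504]
tool_rot: [-2.165, -2.275, 0.002]
wrist_force: [0.2, -0.4, 0.5]
width: 0.0855
```

Run:
```python
from h import *
go(.452,.296,.212,3)
p,im,d=shot("wrist","wrist2"); W=cloud(p,d)
for nm,b in dict(rib=(.40,.52,.2,.4,.07,.08),foot=(.40,.52,.2,.4,.025,.036)).items():
    P=clean(sel(W,*b),.006); print(nm,len(P),rect(P))
go(.452,.296,.212,3)
```

```text
t 1.2 eef [454.2 276.2 350.4] yaw 2.84 tilt [-0.1  -0.03] F [ 0.2 -0.4  0.5] w 85.5
tool shift mm [ 20.   -1.  138.3] turn [-0.0018  0.0004 -0.0028]
rib 2268 (array([449.4, 293.7]), 21.5, 69.9, 3.38)
foot 1843 (array([449.4, 294. ]), 27.9, 135.0, 3.47)
t 1.25 eef [454.8 275.6 350.4] yaw 2.79 tilt [-0.08 -0.04] F [ 0.  -0.1 -0.5] w 85.2
tool shift mm [ 20.6  -1.6 138.4] turn [-0.0014  0.0006 -0.0036]
```

View pics/wrist2.png

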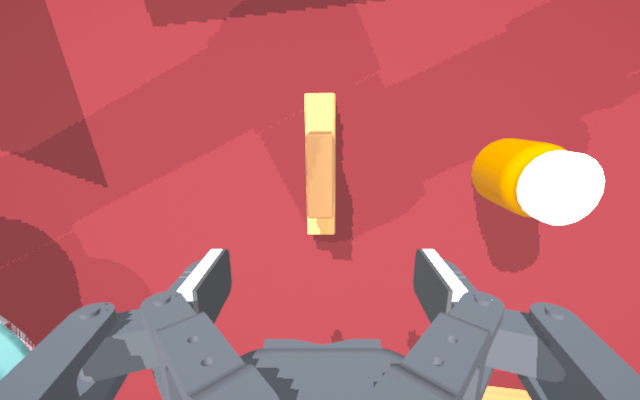

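The push block is at wrist (320,165), squarely between the jaws. Descending to grasp the rib.

>>> drive_tool(
  increments=[
    {"tx":0.019,"ty":-0.004,"tz":0.01,"wx":0,"wy":0,"wz":-0.01,"fingers":1},
    {"tx":0,"ty":0,"tz":0.035,"wx":0,"wy":0,"wz":0,"fingers":1},
    {"tx":0,"ty":0,"tz":0.035,"wx":0,"wy":0,"wz":0,"fingers":1},
    {"tx":0,"ty":0,"tz":0.025,"wx":0,"wy":0,"wz":0,"fingers":1},
    {"tx":0,"ty":0,"tz":0.015,"wx":0,"wy":0,"wz":0,"fingers":1},
    {"tx":0,"ty":0,"tz":0.008,"wx":0,"wy":0,"wz":0,"fingers":1},
    {"tx":0,"ty":0,"tz":0,"wx":0,"wy":0,"wz":0,"fingers":1},
    {"tx":0,"ty":0,"tz":0,"wx":0,"wy":0,"wz":0,"fingers":1},
  ],
)

```text
time: 2.25
eef_pos: [0.4541, 0.2956, 0.2184]
tool_rot: [2.161, 2.28, 0.006]
wrist_force: [-0.6, 0.5, 0.4]
width: 0.085
```

Run:
```python
from h import *
go(.4505,.295,.212,3.45)
```

```text
t 2.25 eef [454.1 295.6 218.4] yaw 3.07 tilt [0.17 0.13] F [-0.6  0.5  0.4] w 85.0
tool shift mm [-0.4 -3.6  6.4] turn [ 0.0031 -0.002  -0.0066]
```

>>> drive_tool(
  increments=[
    {"tx":0,"ty":-0.003,"tz":0.006,"wx":0,"wy":0,"wz":-0.007,"fingers":1},
    {"tx":0,"ty":0,"tz":0.001,"wx":0,"wy":0,"wz":0,"fingers":0.6},
    {"tx":0,"ty":0,"tz":0,"wx":0,"wy":0,"wz":0,"fingers":0},
    {"tx":0,"ty":0,"tz":0,"wx":0,"wy":0,"wz":0,"fingers":0},
    {"tx":0,"ty":0,"tz":0,"wx":0,"wy":0,"wz":0,"fingers":0},
    {"tx":0,"ty":0,"tz":0,"wx":0,"wy":0,"wz":0,"fingers":0},
    {"tx":0,"ty":0,"tz":0,"wx":0,"wy":0,"wz":0,"fingers":0},
    {"tx":0,"ty":0,"tz":0,"wx":0,"wy":0,"wz":0,"fingers":0},
  ],
  squeeze=50,
)

```text
time: 3.25
eef_pos: [0.4516, 0.296, 0.2131]
tool_rot: [2.151, 2.287, 0.012]
wrist_force: [0.4, -0.0, -0.7]
width: 0.022
```

Run:
```python
from h import *
go(.4505,.295,.212,3.45)
```

```text
t 3.25 eef [451.6 296.  213.1] yaw 3.51 tilt [0.37 0.25] F [ 0.4 -0.  -0.7] w 22.0
tool shift mm [-0.9 -1.2  1.1] turn [ 0.0067 -0.0039  0.001 ]
```

>>> drive_tool(
  increments=[
    {"tx":0,"ty":0,"tz":-0.045,"wx":0.007,"wy":-0.004,"wz":0,"fingers":0},
    {"tx":0,"ty":0,"tz":-0.045,"wx":0,"wy":0,"wz":0,"fingers":0},
    {"tx":-0.04,"ty":-0.001,"tz":-0.005,"wx":0,"wy":0,"wz":0,"fingers":0},
    {"tx":-0.05,"ty":-0.002,"tz":0,"wx":0,"wy":0,"wz":0,"fingers":0},
    {"tx":-0.05,"ty":-0.002,"tz":0,"wx":0,"wy":0,"wz":0,"fingers":0},
    {"tx":-0.05,"ty":-0.002,"tz":0,"wx":0,"wy":0,"wz":0,"fingers":0},
    {"tx":-0.05,"ty":-0.002,"tz":0,"wx":0,"wy":0,"wz":0,"fingers":0},
    {"tx":-0.04,"ty":-0.001,"tz":0,"wx":0,"wy":0,"wz":0,"fingers":0},
  ],
)

```text
time: 4.25
eef_pos: [0.4578, 0.01, 0.3095]
tool_rot: [2.144, 2.296, -0.005]
wrist_force: [0.1, 0.6, -1.7]
width: 0.0213
```

Run:
```python
from h import *
go(.4635,-.0491,.300,-5.17)
```

```text
t 4.25 eef [457.8  10.  309.5] yaw 3.91 tilt [-0.1  -0.13] F [ 0.1  0.6 -1.7] w 21.3
tool shift mm [-59.4   1.7   9.6] turn [-0.0018  0.0023  0.1585]
```

>>> drive_tool(
  increments=[
    {"tx":-0.03,"ty":0.001,"tz":0,"wx":0,"wy":0,"wz":0.05,"fingers":0},
    {"tx":-0.02,"ty":0.001,"tz":0,"wx":0,"wy":0,"wz":0.05,"fingers":0},
    {"tx":0,"ty":0,"tz":0,"wx":0,"wy":0,"wz":0.04,"fingers":0},
    {"tx":0,"ty":0,"tz":0,"wx":0,"wy":0,"wz":0,"fingers":0},
    {"tx":0,"ty":0,"tz":0,"wx":0,"wy":0,"wz":0,"fingers":0},
    {"tx":0,"ty":0,"tz":0,"wx":0,"wy":0,"wz":0,"fingers":0},
    {"tx":0,"ty":0,"tz":0,"wx":0,"wy":0,"wz":0,"fingers":0},
    {"tx":0,"ty":0,"tz":0,"wx":0,"wy":0,"wz":0,"fingers":0},
  ],
)

```text
time: 5.25
eef_pos: [0.4603, -0.0439, 0.3077]
tool_rot: [-2.306, -2.131, 0.009]
wrist_force: [0.4, -0.2, -1.9]
width: 0.0216
```

Run:
```python
from h import *
go(.4635,-.0491,.285,-5.17)
p,im,d=shot("wrist","wrist3"); W=cloud(p,d)
P=clean(sel(W,.40,.56,-.15,.05,.085,.165),.006)
print(len(P)); h=np.histogram(P[:,2],bins=np.arange(.085,.166,.004)); print(h)
p2,im2,d2=shot("side","side3")
```

```text
t 5.25 eef [460.3 -43.9 307.7] yaw -4.51 tilt [-0.3  -0.14] F [ 0.4 -0.2 -1.9] w 21.6
tool shift mm [-4.9  3.7 22.7] turn [-0.0049  0.0028  0.0115]
6293
(array([   0,    0,    0,    0,    0,    0,    0,   47,    6, 3835,  124,
         83,   93,  142,  233,  278,  319,  347,  386,  400]), array([0.085, 0.089, 0.093, 0.097, 0.101, 0.105, 0.109, 0.113, 0.117,
       0.121, 0.125, 0.129, 0.133, 0.137, 0.141, 0.145, 0.149, 0.153,
       0.157, 0.161, 0.165]))
```

View pics/wrist3.png

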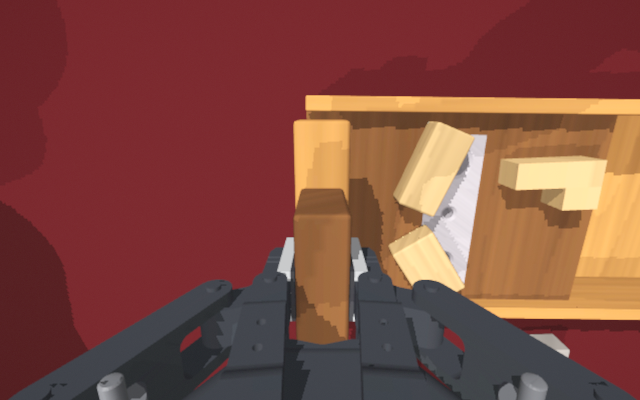

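View pics/side3.png

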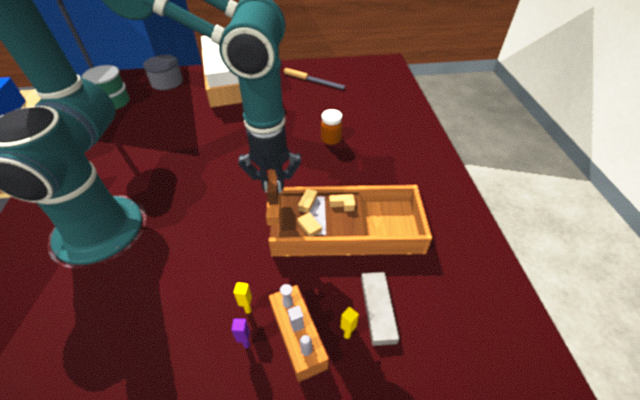

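The block hangs squarely in the jaws. In the wrist view its far end is at (322,125), inside the left curb (y≈103), and the deck's first stretch is clear. Checking the alignment in the same picture.

Run:
```python
from h import *
p,im,d=load("wrist3"); W=cloud(p,d)
P=clean(sel(W,.40,.56,-.15,.06,.119,.127),.004)
print("foot",rect(P), P[:,1].max())
# curb left top
C=clean(sel(W,.44,.8,-.02,.06,.0585,.066),.004); r=rect(C); print("Lcurb",r)
C2=clean(sel(W,.44,.8,-.2,-.12,.0585,.066),.004); print("Rcurb",rect(C2))
o=np.array([.5551,-.0584]);a=np.radians(-5.17);B=np.array([[np.cos(a),np.sin(a)],[-np.sin(a),np.cos(a)]])
for n,Q in (("foot",P),("L",C),("R",C2)):
    q=(Q[:,:2]-o)@B.T*1000; print(n,np.percentile(q,[1,50,99],axis=0).round(1).tolist())
```

```text
foot (array([461.5,  -1.8]), 44.3, 28.1, 85.31) 0.021189969832306494
Lcurb (array([562.7,   1.2]), 49.6, 224.4, 84.83)
Rcurb (array([ 643.8, -146.9]), 12.0, 128.3, 84.9)
foot [[-112.0, 32.1], [-98.4, 53.7], [-84.6, 69.9]]
L [[-107.9, 42.7], [-0.8, 79.6], [110.5, 84.7]]
R [[35.9, -84.8], [99.7, -78.8], [158.2, -74.5]]
```

>>> drive_tool(
  increments=[
    {"tx":-0.003,"ty":0.004,"tz":0.008,"wx":-0.005,"wy":0.003,"wz":0.011,"fingers":0},
    {"tx":0,"ty":0,"tz":0.01,"wx":0,"wy":0,"wz":0,"fingers":0},
    {"tx":0,"ty":0,"tz":0,"wx":0,"wy":0,"wz":0,"fingers":0},
    {"tx":0,"ty":0,"tz":0,"wx":0,"wy":0,"wz":0,"fingers":0},
    {"tx":0,"ty":0,"tz":0,"wx":0,"wy":0,"wz":0,"fingers":0},
    {"tx":0,"ty":0,"tz":0,"wx":0,"wy":0,"wz":0,"fingers":0},
    {"tx":0,"ty":0,"tz":0,"wx":0,"wy":0,"wz":0,"fingers":0},
    {"tx":0,"ty":0,"tz":0,"wx":0,"wy":0,"wz":0,"fingers":0},
  ],
)

```text
time: 6.35
eef_pos: [0.4644, -0.0475, 0.2884]
tool_rot: [2.32, 2.119, 0.001]
wrist_force: [-0.0, -0.0, -1.7]
width: 0.0212
```

Run:
```python
from h import *
go(.4638,-.0468,.265,-5.3)
```

```text
t 6.35 eef [464.4 -47.5 288.4] yaw -5.19 tilt [0.02 0.02] F [-0.  -0.  -1.7] w 21.2
tool shift mm [ 0.7 -0.7 23.4] turn [ 0.0004 -0.0003  0.0019]
```

>>> drive_tool(
  increments=[
    {"tx":0.001,"ty":0,"tz":0.01,"wx":0,"wy":0,"wz":0.002,"fingers":0},
    {"tx":0,"ty":0,"tz":0.007,"wx":0,"wy":0,"wz":0,"fingers":0},
    {"tx":0,"ty":0,"tz":0.003,"wx":0,"wy":0,"wz":0,"fingers":0},
    {"tx":0,"ty":0,"tz":0,"wx":0,"wy":0,"wz":0,"fingers":0},
    {"tx":0,"ty":0,"tz":0,"wx":0,"wy":0,"wz":0,"fingers":0},
    {"tx":0,"ty":0,"tz":0,"wx":0,"wy":0,"wz":0,"fingers":0},
    {"tx":0,"ty":0,"tz":0,"wx":0,"wy":0,"wz":0,"fingers":0},
    {"tx":0,"ty":0,"tz":0,"wx":0,"wy":0,"wz":0,"fingers":0},
  ],
)

```text
time: 7.35
eef_pos: [0.4645, -0.0464, 0.267]
tool_rot: [2.322, 2.116, 0.001]
wrist_force: [0.3, -0.4, -1.9]
width: 0.0215
```

Run:
```python
from h import *
go(.4638,-.0468,.265,-5.3)
```

```text
t 7.35 eef [464.5 -46.4 267. ] yaw -5.31 tilt [0.03 0.02] F [ 0.3 -0.4 -1.9] w 21.5
tool shift mm [-0.4 -0.7  1.9] turn [ 0.0004 -0.0003 -0.0002]
```

>>> drive_tool(
  increments=[
    {"tx":0,"ty":0,"tz":0.002,"wx":0,"wy":0,"wz":0,"fingers":0},
    {"tx":0,"ty":0.01,"tz":0,"wx":0,"wy":0,"wz":0,"fingers":0},
    {"tx":0,"ty":0.015,"tz":0,"wx":0,"wy":0,"wz":0,"fingers":0},
    {"tx":0,"ty":0.015,"tz":0,"wx":0,"wy":0,"wz":0,"fingers":0},
    {"tx":0,"ty":0.015,"tz":0,"wx":0,"wy":0,"wz":0,"fingers":0},
    {"tx":0,"ty":0.015,"tz":0,"wx":0,"wy":0,"wz":0,"fingers":0},
    {"tx":0,"ty":0.015,"tz":0,"wx":0,"wy":0,"wz":0,"fingers":0},
    {"tx":0,"ty":0,"tz":0,"wx":0,"wy":0,"wz":0,"fingers":0},
  ],
)

```text
time: 8.35
eef_pos: [0.5567, -0.0551, 0.2649]
tool_rot: [2.321, 2.115, 0.002]
wrist_force: [-1.1, -1.3, -2.1]
width: 0.0215
```

```bash
cat >> h.py <<'E'
def brd(bx,by):
    a=np.radians(-5.17); return .5551+(np.cos(a)*bx-np.sin(a)*by)/1000, -.0584+(np.sin(a)*bx+np.cos(a)*by)/1000
E
python3 - <<'E'
from h import *
go(*brd(105,3.3),.265,-5.3)
shot("wrist","wrist4"); shot("side","side4")
E
```

```text
t 8.35 eef [556.7 -55.1 264.9] yaw -5.31 tilt [0.1 0. ] F [-1.1 -1.3 -2.1] w 21.5
tool shift mm [1.000e-01 1.037e+02 1.000e-01] turn [ 0.0017 -0.0002 -0.0001]
```

View pics/wrist4.png

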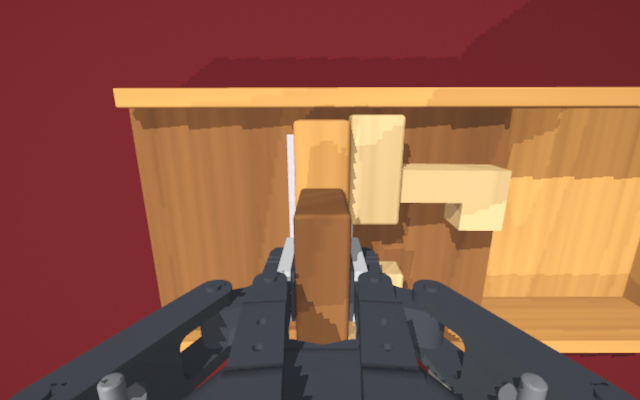

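The sweep is going well: the offcuts lie flat against the block's front face at wrist (375,170), (455,190) and (390,280). Continuing past the deck edge.

>>> drive_tool(
  increments=[
    {"tx":0,"ty":0.015,"tz":0,"wx":0,"wy":0,"wz":0,"fingers":0},
    {"tx":0,"ty":0.015,"tz":0,"wx":0,"wy":0,"wz":0,"fingers":0},
    {"tx":0,"ty":0.015,"tz":0,"wx":0,"wy":0,"wz":0,"fingers":0},
    {"tx":0,"ty":0.015,"tz":0,"wx":0,"wy":0,"wz":0,"fingers":0},
    {"tx":0,"ty":0.015,"tz":0,"wx":0,"wy":0,"wz":0,"fingers":0},
    {"tx":0,"ty":0.015,"tz":0,"wx":0,"wy":0,"wz":0,"fingers":0},
    {"tx":0,"ty":0.015,"tz":0,"wx":0,"wy":0,"wz":0,"fingers":0},
    {"tx":0,"ty":0.005,"tz":0,"wx":0,"wy":0,"wz":0,"fingers":0},
  ],
)

```text
time: 9.45
eef_pos: [0.6723, -0.0657, 0.264]
tool_rot: [-2.322, -2.116, -0.001]
wrist_force: [0.3, -0.2, -2.2]
width: 0.0214
```

Run:
```python
from h import *
shot("wrist","wrist5")
go(*brd(112,3.3),.265,-5.3)
```

```text
t 9.5 eef [672.4 -65.8 263.9] yaw -5.32 tilt [0.04 0.02] F [ 1.4 -0.3 -1.2] w 21.3
tool shift mm [ 0.1 -5.5 -1.1] turn [ 0.0006 -0.0004 -0.0003]
```

View pics/wrist5.png

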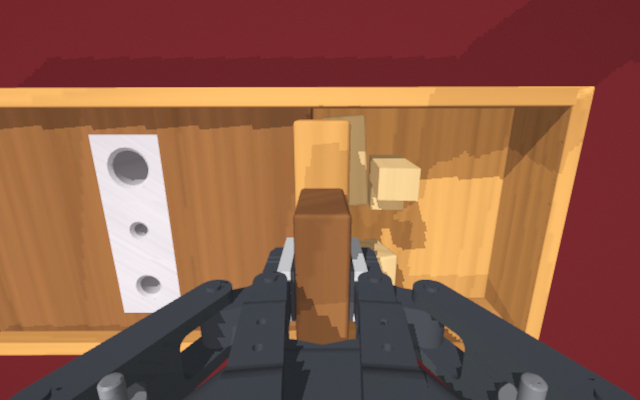

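All three offcuts have dropped into the tray, at wrist (357,160), (393,180) and (385,262). The bores are in view: wide at (129,167), narrow at (139,229), and middle at (148,285). Lifting the block.

>>> drive_tool(
  increments=[
    {"tx":0,"ty":-0.004,"tz":-0.03,"wx":0,"wy":0,"wz":0,"fingers":0},
    {"tx":0,"ty":0,"tz":-0.05,"wx":0,"wy":0,"wz":0,"fingers":0},
    {"tx":0.03,"ty":-0.02,"tz":-0.015,"wx":0,"wy":0,"wz":-0.02,"fingers":0},
    {"tx":0.04,"ty":-0.03,"tz":0,"wx":0,"wy":0,"wz":-0.03,"fingers":0},
    {"tx":0.045,"ty":-0.03,"tz":0,"wx":0,"wy":0,"wz":-0.03,"fingers":0},
    {"tx":0.045,"ty":-0.03,"tz":0,"wx":0,"wy":0,"wz":-0.03,"fingers":0},
    {"tx":0.045,"ty":-0.03,"tz":0,"wx":0,"wy":0,"wz":-0.03,"fingers":0},
    {"tx":0.03,"ty":-0.02,"tz":0,"wx":0,"wy":0,"wz":0,"fingers":0},
  ],
)

```text
time: 10.5
eef_pos: [0.5097, 0.1772, 0.3621]
tool_rot: [-2.169, -2.271, -0.002]
wrist_force: [0.8, 0.6, -1.8]
width: 0.0212
```

Run:
```python
from h import *
go(.452,.296,.30,3.5)
shot("side","side6")
p,im,d=load("wrist5"); W=cloud(p,d)
a=np.radians(-5.17);B=np.array([[np.cos(a),np.sin(a)],[-np.sin(a),np.cos(a)]]);o=np.array([.5551,-.0584])
R,t=Rt(p); f,cx,cy=K(p); C=-R.T@t
def ray(u,v,z):
    r=R.T@np.array([(u-cx)/f,(v-cy)/f,1]); return C+r*(z-C[2])/r[2]
g=cv2.cvtColor(im,cv2.COLOR_BGR2GRAY)
for u,v in ((129,167),(139,229),(148,285)):
    X=ray(u,v,.05); print((u,v),X.round(4),((X[:2]-o)@B.T*1000).round(1))
cv2.imwrite("pics/bores.png",cv2.resize(im[120:320,80:200],None,fx=3,fy=3,interpolation=cv2.INTER_CUBIC))
```

```text
t 10.5 eef [509.7 177.2 362.1] yaw 2.63 tilt [0.01 0.1 ] F [ 0.8  0.6 -1.8] w 21.2
tool shift mm [121.2 -52.2  62.3] turn [ 0.0002 -0.0018 -0.0153]
(129, 167) [ 0.56   -0.0178  0.05  ] [ 1.2 40.9]
(139, 229) [ 0.5559 -0.0572  0.05  ] [0.7 1.3]
(148, 285) [ 0.5518 -0.097   0.05  ] [  0.2 -38.7]
```

View pics/bores.png

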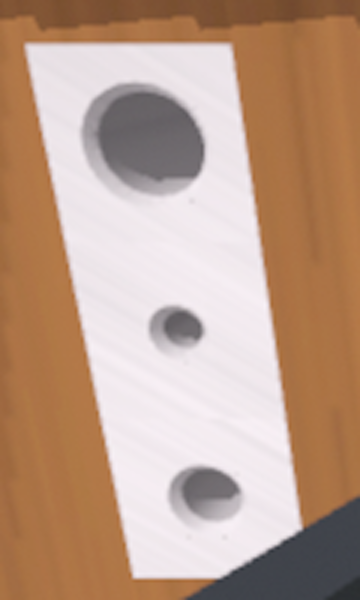

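View pics/side6.png

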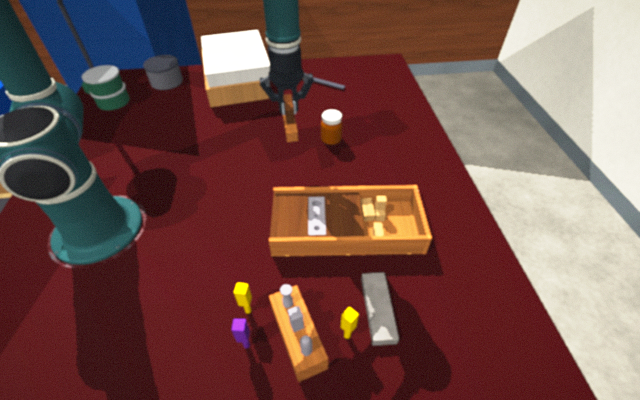

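The middle-sized bore is the one nearest the rack, at board y = -40. Returning the block to its place.

>>> drive_tool(
  increments=[
    {"tx":0.04,"ty":-0.017,"tz":0.01,"wx":0,"wy":0,"wz":-0.007,"fingers":0},
    {"tx":0.04,"ty":-0.017,"tz":0.015,"wx":0,"wy":0,"wz":-0.008,"fingers":0},
    {"tx":0.03,"ty":-0.013,"tz":0.02,"wx":0,"wy":0,"wz":0,"fingers":0},
    {"tx":0.005,"ty":-0.002,"tz":0.03,"wx":0,"wy":0,"wz":0,"fingers":0},
    {"tx":0,"ty":0,"tz":0.03,"wx":0,"wy":0,"wz":0,"fingers":0},
    {"tx":0,"ty":0,"tz":0.02,"wx":0,"wy":0,"wz":0,"fingers":0},
    {"tx":0,"ty":0,"tz":0,"wx":0,"wy":0,"wz":0,"fingers":0},
    {"tx":0,"ty":0,"tz":0,"wx":0,"wy":0,"wz":0,"fingers":0},
  ],
)

```text
time: 11.55
eef_pos: [0.449, 0.2962, 0.2374]
tool_rot: [-2.146, -2.291, -0.009]
wrist_force: [-0.2, 0.5, -1.3]
width: 0.0208
```

Run:
```python
from h import *
go(.452,.296,.213,3.5)
```

```text
t 11.55 eef [449.  296.2 237.4] yaw 3.75 tilt [0.12 0.35] F [-0.2  0.5 -1.3] w 20.8
tool shift mm [-0.5  2.9 24.4] turn [ 0.0024 -0.006   0.0043]
```

>>> drive_tool(
  increments=[
    {"tx":0,"ty":0,"tz":0.012,"wx":0.002,"wy":-0.006,"wz":0,"fingers":0},
    {"tx":0,"ty":0,"tz":0.008,"wx":0,"wy":0,"wz":0,"fingers":0},
    {"tx":0,"ty":0,"tz":0.002,"wx":0,"wy":0,"wz":0,"fingers":0},
    {"tx":0,"ty":0,"tz":0,"wx":0,"wy":0,"wz":0,"fingers":0},
    {"tx":0,"ty":0,"tz":0,"wx":0,"wy":0,"wz":0,"fingers":0},
    {"tx":0,"ty":0,"tz":0,"wx":0,"wy":0,"wz":0,"fingers":0},
    {"tx":0,"ty":0,"tz":0,"wx":0,"wy":0,"wz":0,"fingers":0},
    {"tx":0,"ty":0,"tz":0,"wx":0,"wy":0,"wz":0,"fingers":0},
  ],
)

```text
time: 12.55
eef_pos: [0.4506, 0.2968, 0.2171]
tool_rot: [2.147, 2.291, 0.008]
wrist_force: [-0.9, 0.8, -2.0]
width: 0.0208
```

Run:
```python
from h import *
go(.452,.296,.213,3.5)
```

```text
t 12.55 eef [450.6 296.8 217.1] yaw 3.72 tilt [0.3  0.14] F [-0.9  0.8 -2. ] w 20.8
tool shift mm [-0.9  1.3  4.1] turn [ 0.0053 -0.0021  0.0038]
```

>>> drive_tool(
  increments=[
    {"tx":0,"ty":0,"tz":0.003,"wx":0.005,"wy":-0.002,"wz":0,"fingers":0},
    {"tx":0,"ty":0,"tz":0.002,"wx":0,"wy":0,"wz":0,"fingers":0},
    {"tx":0,"ty":0,"tz":0.001,"wx":0,"wy":0,"wz":0,"fingers":0},
    {"tx":0,"ty":0,"tz":0,"wx":0,"wy":0,"wz":0,"fingers":0},
    {"tx":0,"ty":0,"tz":0,"wx":0,"wy":0,"wz":0,"fingers":0},
    {"tx":0,"ty":0,"tz":0,"wx":0,"wy":0,"wz":0,"fingers":0},
    {"tx":0,"ty":0,"tz":0,"wx":0,"wy":0,"wz":0,"fingers":0},
    {"tx":0,"ty":0,"tz":0,"wx":0,"wy":0,"wz":0,"fingers":0},
  ],
)

```text
time: 13.55
eef_pos: [0.4512, 0.2969, 0.2133]
tool_rot: [2.148, 2.292, -0.001]
wrist_force: [-0.1, -0.2, -0.3]
width: 0.0215
```

Run:
```python
from h import *
go(.452,.296,.213,3.5)
```

```text
t 13.55 eef [451.2 296.9 213.3] yaw 3.72 tilt [-0.01 -0.02] F [-0.1 -0.2 -0.3] w 21.5
tool shift mm [-1.   0.8  0.3] turn [-0.0002  0.0003  0.0039]
```

The wrist no longer carries the block's weight, so it is on the bench. Releasing.

>>> drive_tool(
  increments=[
    {"tx":0,"ty":0,"tz":0,"wx":0,"wy":0,"wz":0,"fingers":1},
    {"tx":0,"ty":0,"tz":0,"wx":0,"wy":0,"wz":0,"fingers":1},
    {"tx":0,"ty":0,"tz":0,"wx":0,"wy":0,"wz":0,"fingers":1},
    {"tx":0,"ty":0,"tz":-0.01,"wx":0,"wy":0,"wz":0,"fingers":1},
    {"tx":0,"ty":0,"tz":-0.04,"wx":0,"wy":0,"wz":0,"fingers":1},
    {"tx":0,"ty":0,"tz":-0.05,"wx":0,"wy":0,"wz":0,"fingers":1},
    {"tx":-0.02,"ty":0,"tz":-0.04,"wx":0,"wy":0,"wz":0,"fingers":1},
    {"tx":-0.04,"ty":0,"tz":-0.01,"wx":0,"wy":0,"wz":0,"fingers":1},
  ],
)

```text
time: 14.55
eef_pos: [0.4552, 0.2377, 0.3699]
tool_rot: [2.143, 2.296, 0.001]
wrist_force: [0.7, -1.2, -0.2]
width: 0.0854
```

Run:
```python
from h import *
go(.487,-.333,.37,16.5)
p,im,d=shot("scene","scene7"); W=cloud(p,d)
for nm,b in dict(rib=(.40,.52,.2,.4,.07,.08),foot=(.40,.52,.2,.4,.025,.036),jar=(.58,.7,.23,.35,.08,.1)).items():
    P=clean(sel(W,*b),.006); print(nm,len(P),rect(P),P[:,2].mean() if len(P) else 0)
cv2.imwrite("pics/scene7c.png",cv2.resize(im[140:340,180:500],None,fx=2.4,fy=2.4))
```

```text
t 14.55 eef [455.2 237.7 369.9] yaw 3.94 tilt [ 0.06 -0.01] F [ 0.7 -1.2 -0.2] w 85.4
tool shift mm [-571.6   -7.5   -0. ] turn [ 0.001   0.0003 -0.2192]
rib 343 (array([452.2, 295.8]), 24.4, 69.0, 3.22) 0.07446237494319402
foot 511 (array([452.3, 295.6]), 30.0, 135.5, 3.77) 0.029640209080794528
jar 795 (array([641.4, 298.7]), 56.1, 56.7, 43.44) 0.08942582816961538
```

View pics/scene7c.png

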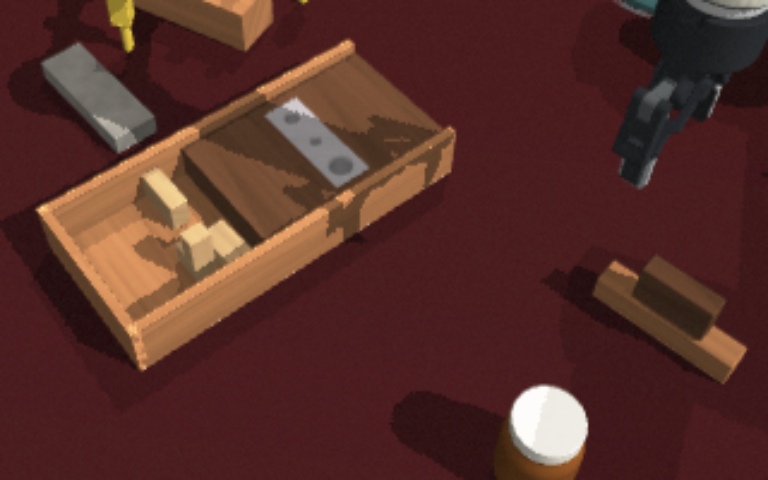

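The block stands upright at scene (460,272), back where it started. The offcuts are in the tray and the jar hasn't moved. Going to the rack now.

>>> drive_tool(
  increments=[
    {"tx":-0.05,"ty":-0.001,"tz":0,"wx":0,"wy":0,"wz":0,"fingers":1},
    {"tx":-0.06,"ty":-0.001,"tz":0,"wx":0,"wy":0,"wz":0,"fingers":1},
    {"tx":-0.06,"ty":-0.001,"tz":0,"wx":0,"wy":0,"wz":0,"fingers":1},
    {"tx":-0.06,"ty":-0.001,"tz":0,"wx":0,"wy":0,"wz":0,"fingers":1},
    {"tx":-0.06,"ty":-0.001,"tz":0,"wx":0,"wy":0,"wz":0,"fingers":1},
    {"tx":-0.06,"ty":-0.001,"tz":0,"wx":0,"wy":0,"wz":0,"fingers":1},
    {"tx":-0.06,"ty":-0.001,"tz":0,"wx":0,"wy":0,"wz":0,"fingers":1},
    {"tx":-0.05,"ty":0,"tz":0,"wx":0,"wy":0,"wz":0,"fingers":1},
  ],
)

```text
time: 15.6
eef_pos: [0.4797, -0.2367, 0.3798]
tool_rot: [2.131, 2.289, 0.013]
wrist_force: [0.5, 0.2, 0.5]
width: 0.0853
```

Run:
```python
from h import *
go(.487,-.333,.37,16.8)
```

```text
t 15.6 eef [ 479.7 -236.7  379.8] yaw 4.11 tilt [ 0.9  -0.21] F [0.5 0.2 0.5] w 85.3
tool shift mm [-96.5   0.3  10.3] turn [ 0.0149  0.0065 -0.2215]
```

>>> drive_tool(
  increments=[
    {"tx":-0.045,"ty":0,"tz":0.005,"wx":0.01,"wy":0.005,"wz":0,"fingers":1},
    {"tx":-0.035,"ty":0,"tz":0,"wx":0,"wy":0,"wz":0,"fingers":1},
    {"tx":-0.015,"ty":0,"tz":0,"wx":0,"wy":0,"wz":-0.07,"fingers":1},
    {"tx":0,"ty":0,"tz":0,"wx":0,"wy":0,"wz":-0.08,"fingers":1},
    {"tx":0,"ty":0,"tz":0,"wx":0,"wy":0,"wz":-0.06,"fingers":1},
    {"tx":0,"ty":0,"tz":0,"wx":0,"wy":0,"wz":0,"fingers":1},
    {"tx":0,"ty":0,"tz":0,"wx":0,"wy":0,"wz":0,"fingers":1},
    {"tx":0,"ty":0,"tz":0,"wx":0,"wy":0,"wz":0,"fingers":1},
  ],
)

```text
time: 16.6
eef_pos: [0.4855, -0.3395, 0.3781]
tool_rot: [1.888, 2.502, 0.006]
wrist_force: [-0.3, 0.5, 0.6]
width: 0.0854
```

Run:
```python
from h import *
go(.487,-.333,.37,16.8)
p,im,d=shot("wrist","wrist8"); W=cloud(p,d)
for nm,b in dict(pin=(.465,.51,-.357,-.31,.104,.116),flat=(.45,.5,-.31,-.26,.104,.116),dome=(.48,.53,-.41,-.36,.09,.116)).items():
    P=sel(W,*b)
    if len(P)>20: P=clean(P,.004); print(nm,len(P),rect(P),np.median(P,0).round(4))
```

```text
t 16.6 eef [ 485.5 -339.5  378.1] yaw 15.92 tilt [ 0.45 -0.08] F [-0.3  0.5  0.6] w 85.4
tool shift mm [5.9 3.2 8.1] turn [ 0.0072  0.0035 -0.0154]
pin 771 (array([ 487.4, -332.4]), 21.8, 22.2, 16.61) [ 0.4872 -0.3317  0.1094]
flat 652 (array([ 473. , -284.8]), 20.5, 21.2, 62.18) [ 0.4729 -0.2846  0.1095]
dome 475 (array([ 500.9, -378.6]), 21.0, 17.7, 33.08) [ 0.5007 -0.3765  0.1023]
```

View pics/wrist8.png

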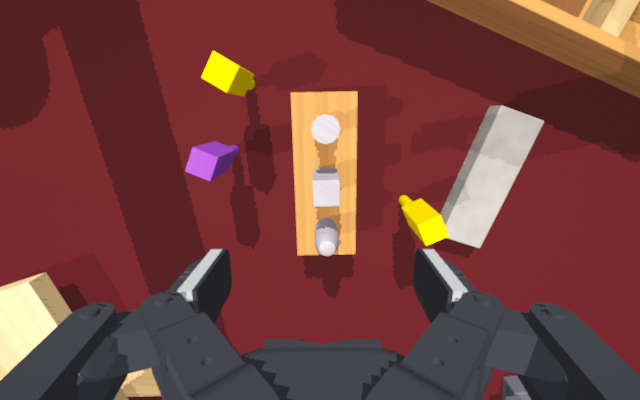

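The wrist view confirms it: the square silver head at (326,188) sits between the round flat-topped punch at (325,129) and the domed one at (327,240). The purple and yellow ones stand outside the rack. Descending on it.

>>> drive_tool(
  increments=[
    {"tx":0.006,"ty":0.003,"tz":0.01,"wx":0.007,"wy":0.003,"wz":-0.015,"fingers":1},
    {"tx":0,"ty":0,"tz":0.03,"wx":0,"wy":0,"wz":0,"fingers":1},
    {"tx":0,"ty":0,"tz":0.03,"wx":0,"wy":0,"wz":0,"fingers":1},
    {"tx":0,"ty":0,"tz":0.02,"wx":0,"wy":0,"wz":0,"fingers":1},
    {"tx":0,"ty":0,"tz":0.008,"wx":0,"wy":0,"wz":0,"fingers":1},
    {"tx":0,"ty":0,"tz":0,"wx":0,"wy":0,"wz":0,"fingers":1},
    {"tx":0,"ty":0,"tz":0,"wx":0,"wy":0,"wz":0,"fingers":1},
    {"tx":0,"ty":0,"tz":0,"wx":0,"wy":0,"wz":0,"fingers":1},
  ],
)

```text
time: 17.65
eef_pos: [0.4876, -0.3303, 0.2768]
tool_rot: [1.869, 2.525, -0.0]
wrist_force: [-0.8, 0.2, 0.3]
width: 0.0853
```

Run:
```python
from h import *
go(.4873,-.3328,.247,16.7)
```

```text
t 17.65 eef [ 487.6 -330.3  276.8] yaw 16.99 tilt [ 0.01 -0.02] F [-0.8  0.2  0.3] w 85.3
tool shift mm [-2.3 -1.1 29.8] turn [0.0001 0.0004 0.0051]
```

>>> drive_tool(
  increments=[
    {"tx":-0.002,"ty":-0.001,"tz":0.015,"wx":0,"wy":0,"wz":0.005,"fingers":1},
    {"tx":0,"ty":0,"tz":0.01,"wx":0,"wy":0,"wz":0,"fingers":1},
    {"tx":0,"ty":0,"tz":0.004,"wx":0,"wy":0,"wz":0,"fingers":1},
    {"tx":0,"ty":0,"tz":0,"wx":0,"wy":0,"wz":0,"fingers":1},
    {"tx":0,"ty":0,"tz":0,"wx":0,"wy":0,"wz":0,"fingers":1},
    {"tx":0,"ty":0,"tz":0,"wx":0,"wy":0,"wz":0,"fingers":1},
    {"tx":0,"ty":0,"tz":0,"wx":0,"wy":0,"wz":0,"fingers":1},
    {"tx":0,"ty":0,"tz":0,"wx":0,"wy":0,"wz":0,"fingers":1},
  ],
)

```text
time: 18.65
eef_pos: [0.4878, -0.3332, 0.2473]
tool_rot: [1.874, 2.518, -0.0]
wrist_force: [0.1, 0.7, -0.1]
width: 0.0853
```

Run:
```python
from h import *
go(.4873,-.3328,.247,16.7)
```

```text
t 18.65 eef [ 487.8 -333.2  247.3] yaw 16.67 tilt [ 0.14 -0.12] F [ 0.1  0.7 -0.1] w 85.3
tool shift mm [ 0.5 -0.3  0.3] turn [ 0.0017  0.0026 -0.0005]
```

>>> drive_tool(
  increments=[
    {"tx":0,"ty":0,"tz":0,"wx":0,"wy":0,"wz":0,"fingers":0.5},
    {"tx":0,"ty":0,"tz":0,"wx":0,"wy":0,"wz":0,"fingers":0},
    {"tx":0,"ty":0,"tz":0,"wx":0,"wy":0,"wz":0,"fingers":0},
    {"tx":0,"ty":0,"tz":0,"wx":0,"wy":0,"wz":0,"fingers":0},
    {"tx":0,"ty":0,"tz":0,"wx":0,"wy":0,"wz":0,"fingers":0},
    {"tx":0,"ty":0,"tz":0,"wx":0,"wy":0,"wz":0,"fingers":0},
    {"tx":0,"ty":0,"tz":0,"wx":0,"wy":0,"wz":0,"fingers":0},
    {"tx":0,"ty":0,"tz":0,"wx":0,"wy":0,"wz":0,"fingers":0},
  ],
  squeeze=40,
)

```text
time: 19.65
eef_pos: [0.4879, -0.3333, 0.2477]
tool_rot: [1.874, 2.517, -0.0]
wrist_force: [-0.1, 0.4, -0.1]
width: 0.0216
```

Run:
```python
from h import *
go(.4873,-.3328,.247,16.7)
```

```text
t 19.65 eef [ 487.9 -333.3  247.7] yaw 16.68 tilt [ 0.16 -0.13] F [-0.1  0.4 -0.1] w 21.6
tool shift mm [ 0.6 -0.4  0.7] turn [ 0.002   0.0031 -0.0004]
```

>>> drive_tool(
  increments=[
    {"tx":0,"ty":0,"tz":-0.02,"wx":0,"wy":0,"wz":0,"fingers":0},
    {"tx":0,"ty":0,"tz":-0.04,"wx":0,"wy":0,"wz":0,"fingers":0},
    {"tx":0,"ty":0,"tz":-0.035,"wx":0,"wy":0,"wz":0,"fingers":0},
    {"tx":0.02,"ty":0.01,"tz":-0.005,"wx":0,"wy":0,"wz":0.05,"fingers":0},
    {"tx":0.04,"ty":0.02,"tz":0,"wx":0,"wy":0,"wz":0.08,"fingers":0},
    {"tx":0.045,"ty":0.015,"tz":0,"wx":0,"wy":0,"wz":0.08,"fingers":0},
    {"tx":0.045,"ty":0.01,"tz":0,"wx":0,"wy":0,"wz":0.08,"fingers":0},
    {"tx":0.03,"ty":0.005,"tz":0,"wx":0,"wy":0,"wz":0.04,"fingers":0},
  ],
)

```text
time: 20.65
eef_pos: [0.5217, -0.1427, 0.3606]
tool_rot: [2.274, 2.152, 0.004]
wrist_force: [0.4, 0.2, -1.4]
width: 0.0214
```

Run:
```python
from h import *
go(.5516,-.098,.318,-5)
```

```text
t 20.65 eef [ 521.7 -142.7  360.6] yaw -3.16 tilt [ 0.55 -0.37] F [ 0.4  0.2 -1.4] w 21.4
tool shift mm [46.5 26.9 42.5] turn [0.01   0.0058 0.0321]
```

>>> drive_tool(
  increments=[
    {"tx":0.025,"ty":0.015,"tz":0.015,"wx":0.01,"wy":0.006,"wz":0.03,"fingers":0},
    {"tx":0.02,"ty":0.01,"tz":0.015,"wx":0,"wy":0,"wz":0,"fingers":0},
    {"tx":0,"ty":0,"tz":0.005,"wx":0,"wy":0,"wz":0,"fingers":0},
    {"tx":0,"ty":0,"tz":0,"wx":0,"wy":0,"wz":0,"fingers":0},
    {"tx":0,"ty":0,"tz":0,"wx":0,"wy":0,"wz":0,"fingers":0},
    {"tx":0,"ty":0,"tz":0,"wx":0,"wy":0,"wz":0,"fingers":0},
    {"tx":0,"ty":0,"tz":0,"wx":0,"wy":0,"wz":0,"fingers":0},
    {"tx":0,"ty":0,"tz":0,"wx":0,"wy":0,"wz":0,"fingers":0},
  ],
)

```text
time: 21.65
eef_pos: [0.5498, -0.0982, 0.3326]
tool_rot: [2.31, 2.122, 0.003]
wrist_force: [0.9, -0.4, -1.5]
width: 0.0216
```

Run:
```python
from h import *
go(.5516,-.098,.318,-5)
p,im,d=shot("wrist","wrist9"); 
cv2.imwrite("pics/wrist9c.png",cv2.resize(im[180:380,240:400],None,fx=3,fy=3,interpolation=cv2.INTER_CUBIC))
shot("side","side9"); shot("scene","scene9")
go(.5516,-.098,.318,-5)
```

```text
t 21.65 eef [549.8 -98.2 332.6] yaw -4.88 tilt [ 0.28 -0.13] F [ 0.9 -0.4 -1.5] w 21.6
tool shift mm [ 0.4  1.7 14.6] turn [0.0051 0.0018 0.0021]
t 21.8 eef [549.8 -98.  332.4] yaw -4.86 tilt [ 0.27 -0.12] F [-0.3  0.3 -2. ] w 21.4
tool shift mm [ 0.2  1.7 14.4] turn [0.0049 0.0017 0.0025]
```

View pics/wrist9.png

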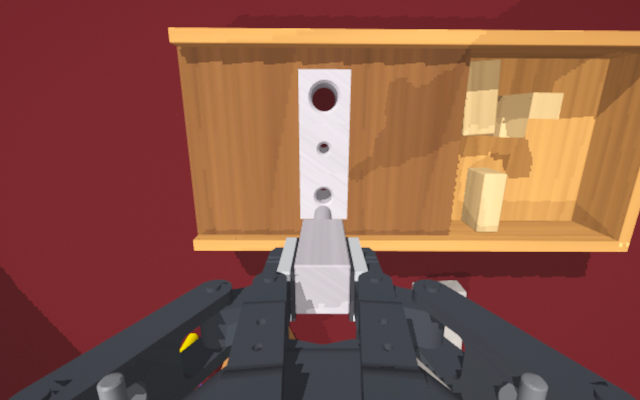

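View pics/wrist9c.png

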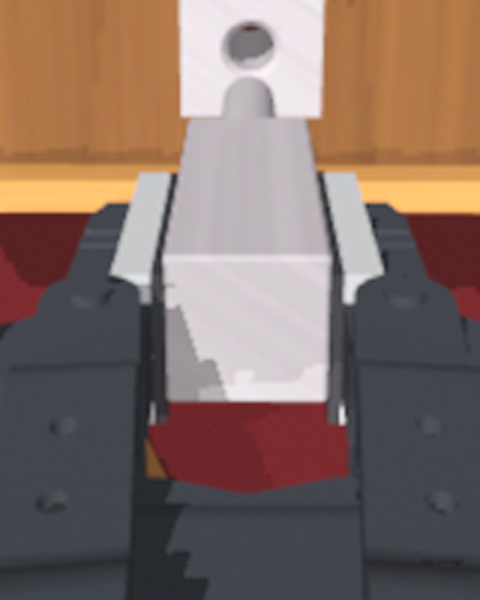

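View pics/side9.png

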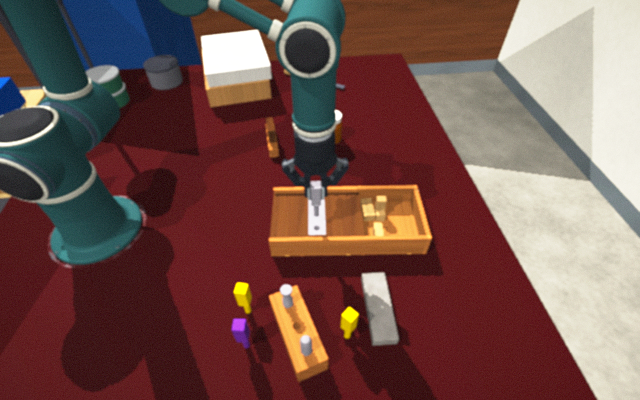

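The bore at wrist (323,194) and the stem tip at (323,210) are both clearly visible in one picture. I'll measure each in tool coordinates from it.

```bash
cat > m.py <<'E'
from h import *
def meas(name,e,R):
    p,im,d=load(name); W=cloud(p,d)
    Rc,t=Rt(p); f,cx,cy=K(p); C=-Rc.T@t
    T=(W-e)@R*1000
    P=T.reshape(-1,3); P=P[np.isfinite(P).all(1)]
    zb=(np.array([0,0,.05])-e)
    # stem
    m=(abs(P[:,0])<15)&(abs(P[:,1])<9)&(P[:,2]>196)&(P[:,2]<236); S=P[m]
    print("stem",len(S),np.percentile(S,[2,50,98],axis=0).round(1).tolist() if len(S) else "")
    from scipy.optimize import least_squares
    if len(S)>10:
        r=least_squares(lambda q:np.hypot(S[:,0]-q[0],S[:,1]-q[1])-6,[0,0],loss="soft_l1",f_scale=.5); print("stem axis tool xy",r.x.round(2),"rms",np.sqrt(np.mean(r.fun**2)).round(2))
    # head
    m=(abs(P[:,0])<20)&(abs(P[:,1])<10)&(P[:,2]>140)&(P[:,2]<190); H=P[m]; 
    Ff=H[(H[:,2]>155)&(H[:,2]<188)&(H[:,0]>5)]; print("head front x",np.median(Ff[:,0]).round(2) if len(Ff) else None)
    # hole
    g=cv2.cvtColor(im,cv2.COLOR_BGR2GRAY)
    X=proj(p,np.array([.5515,-.0977,.05])); print("pred hole px",X.round(1))
    return p,im,g,W,T,C,Rc
E
python3 - <<'E'
from m import *
s,e,R=pose()
p,im,g,W,T,C,Rc=meas("wrist9",e,R)
print(g[180:214:2,306:342:2])
E
```

```text
stem 213 [[2.9, -6.0, 208.0], [5.9, -0.7, 221.3], [6.8, 4.5, 235.1]]
stem axis tool xy [ 0.44 -0.76] rms 0.19
head front x 11.68
pred hole px [323.1 195.8]
[[235 233 231 232 233 235 236 234 235 234 232 234 233 233 235 232 229 229]
 [233 235 234 231 231 232 234 236 234 234 235 233 234 234 233 234 233 230]
 [235 234 234 235 233 230 232 233 235 235 234 235 234 233 234 233 234 235]
 [236 236 234 234 235 234 230 222 211 213 220 231 235 235 233 233 234 234]
 [236 236 236 235 233 227 191 139 118 112 148 188 225 230 235 233 233 234]
 [236 236 235 236 232 168 133 112  97 101 116 123 193 228 233 235 235 233]
 [237 237 237 236 207 142 115 116 119 119 118 115 155 214 236 234 234 235]
 [236 237 237 237 179 126 115 118 119 120 118 115 110 217 229 234 236 233]
 [236 236 236 237 178 131 116 118 120 121 118 116 165 222 228 232 233 236]
 [234 235 236 235 198 151 117 119 120 120 147 179 187 237 233 231 231 232]
 [234 234 235 236 214 193 160 149 184 191 197 194 227 238 234 234 231 230]
 [238 235 234 234 233 215 211 189 188 194 206 234 246 237 233 233 234 232]
 [236 238 236 234 234 232 226 229 233 240 246 247 239 235 235 234 233 233]
 [234 234 237 237 235 234 215 195 188 186 200 231 237 236 235 236 235 233]
 [236 235 234 236 238 215 189 188 187 181 172 171 230 237 237 235 236 235]
 [236 236 235 234 224 185 190 189 187 181 171 153 191 236 237 237 236 235]
 [234 235 236 235 214 185 191 189 187 181 171 153 152 235 235 237 237 237]]
```

```bash
cat >> m.py <<'E'
def hole(p,g,C,Rc,e,R,r0,r1,c0,c1,th=222,z=None,W=None):
    f,cx,cy=K(p)
    if z is None:
        z=np.nanmedian(W[r0-8:r1,c0-5:c0,2]); print("deck z",round(z,4))
    k=4; G=cv2.resize(g[r0:r1,c0:c1],None,fx=k,fy=k,interpolation=cv2.INTER_CUBIC)
    cn,_=cv2.findContours((G<th).astype(np.uint8),cv2.RETR_EXTERNAL,cv2.CHAIN_APPROX_NONE)
    c=max(cn,key=cv2.contourArea)[:,0].astype(float)
    c=(c+.5)/k-.5+[c0,r0]
    ray=np.stack([(c[:,0]-cx)/f,(c[:,1]-cy)/f,np.ones(len(c))],1)@Rc
    X=C+ray*((z-C[2])/ray[:,2])[:,None]
    T=(X-e)@R*1000
    from scipy.optimize import least_squares
    r=least_squares(lambda q:np.hypot(T[:,0]-q[0],T[:,1]-q[1])-q[2],[*T[:,:2].mean(0),6.8],loss="soft_l1",f_scale=.3)
    print("hole px",c.mean(0).round(1),"tool xy,r",r.x.round(2),"rms",np.sqrt(np.mean(r.fun**2)).round(2)); return r.x
E
python3 - <<'E'
from m import *
s,e,R=pose()
p,im,g,W,T,C,Rc=meas("wrist9",e,R)
hole(p,g,C,Rc,e,R,182,205,308,338,W=W)
hole(p,g,C,Rc,e,R,182,205,308,338,z=.05)
E
```

```text
stem 213 [[2.9, -6.0, 208.0], [5.9, -0.7, 221.3], [6.8, 4.5, 235.1]]
stem axis tool xy [ 0.44 -0.76] rms 0.19
head front x 11.68
pred hole px [323.1 195.8]
deck z 0.0495
hole px [322.4 194.7] tool xy,r [ 1.79 -0.31  7.94] rms 0.43
hole px [322.4 194.7] tool xy,r [ 1.93 -0.31  7.92] rms 0.43
```

>>> drive_tool(
  increments=[
    {"tx":0.001,"ty":0.002,"tz":0.008,"wx":0.005,"wy":0.002,"wz":0,"fingers":0},
    {"tx":0,"ty":0,"tz":0.01,"wx":0,"wy":0,"wz":0,"fingers":0},
    {"tx":0,"ty":0,"tz":0.006,"wx":0,"wy":0,"wz":0,"fingers":0},
    {"tx":0,"ty":0,"tz":0,"wx":0,"wy":0,"wz":0,"fingers":0},
    {"tx":0,"ty":0,"tz":0,"wx":0,"wy":0,"wz":0,"fingers":0},
    {"tx":0,"ty":0,"tz":0,"wx":0,"wy":0,"wz":0,"fingers":0},
    {"tx":0,"ty":0,"tz":0,"wx":0,"wy":0,"wz":0,"fingers":0},
    {"tx":0,"ty":0,"tz":0,"wx":0,"wy":0,"wz":0,"fingers":0},
  ],
)

```text
time: 22.8
eef_pos: [0.5521, -0.0969, 0.3062]
tool_rot: [-2.312, -2.125, 0.001]
wrist_force: [-0.4, 0.2, -0.8]
width: 0.0215
```

Run:
```python
from m import *
go(.5516,-.098,.30,-5)
s,e,R=pose(); shot("wrist","wrist10")
p,im,g,W,T,C,Rc=meas("wrist10",e,R)
hole(p,g,C,Rc,e,R,182,205,308,338,z=.05)
hole(p,g,C,Rc,e,R,182,205,308,338,th=190,z=.05)
cv2.imwrite("pics/wrist10c.png",cv2.resize(im[150:270,270:380],None,fx=5,fy=5,interpolation=cv2.INTER_CUBIC))
```

```text
t 22.8 eef [552.1 -96.9 306.2] yaw -4.83 tilt [-0.07  0.03] F [-0.4  0.2 -0.8] w 21.5
tool shift mm [-1.1 -0.4  6.2] turn [-0.0013 -0.0005  0.0029]
stem 208 [[2.7, -6.1, 207.9], [6.2, -0.7, 221.2], [7.1, 4.5, 235.0]]
stem axis tool xy [ 0.76 -0.77] rms 0.19
head front x 11.93
pred hole px [322.8 207.4]
hole px [327.9 198. ] tool xy,r [9.78 1.95 8.91] rms 2.84
hole px [322.3 201.8] tool xy,r [ 3.24 -0.53  4.67] rms 1.51
```

View pics/wrist10c.png

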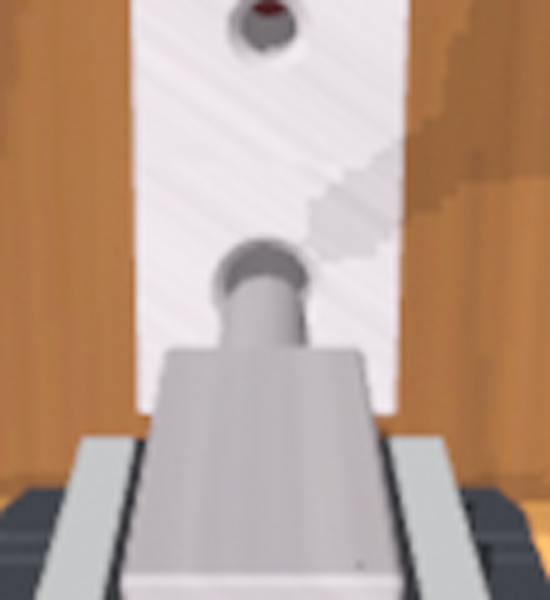

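The bore at wrist (322,205) is now partly hidden by the stem. I'll locate it from the other two bores, which are 40 and 80 mm away along the row.

Run:
```python
from m import *
s,e,R=pose()
p,im,g,W,T,C,Rc=meas("wrist10",e,R)
for z in (.05,.0495):
    h=[]
    for by in (0,40):
        X=proj(p,np.array([*brd(0,by),.05])); u,v=X.round().astype(int); q=13 if by==0 else 22
        h.append(hole(p,g,C,Rc,e,R,v-q,v+q,u-q,u+q,th=200,z=z))
    a,b=h; print("sep",np.hypot(*(b-a)[:2]).round(2)); dd=(b-a)[:2]; dd/=np.hypot(*dd); print("mid bore tool xy",(((a+b)[:2]/2)-60*dd).round(2))
p9=load("wrist9")[0]
```

```text
stem 208 [[2.7, -6.1, 207.9], [6.2, -0.8, 221.2], [7.1, 4.4, 235.1]]
stem axis tool xy [ 0.77 -0.8 ] rms 0.19
head front x 11.94
pred hole px [322.8 207.4]
hole px [322.5 153.9] tool xy,r [39.85 -0.55  5.09] rms 0.27
hole px [322.9  96.2] tool xy,r [79.54 -0.29 11.6 ] rms 0.23
sep 39.69
mid bore tool xy [-0.3 -0.8]
hole px [322.5 153.9] tool xy,r [39.79 -0.55  5.1 ] rms 0.27
hole px [322.9  96.2] tool xy,r [79.57 -0.29 11.62] rms 0.23
sep 39.78
mid bore tool xy [-0.32 -0.8 ]
```

>>> drive_tool(
  increments=[
    {"tx":-0.001,"ty":0,"tz":0.005,"wx":-0.001,"wy":0,"wz":0,"fingers":0},
    {"tx":0,"ty":0,"tz":0.006,"wx":0,"wy":0,"wz":0,"fingers":0},
    {"tx":0,"ty":0,"tz":0.003,"wx":0,"wy":0,"wz":0,"fingers":0},
    {"tx":0,"ty":0,"tz":0,"wx":0,"wy":0,"wz":0,"fingers":0},
    {"tx":0,"ty":0,"tz":0,"wx":0,"wy":0,"wz":0,"fingers":0},
    {"tx":0,"ty":0,"tz":0,"wx":0,"wy":0,"wz":0,"fingers":0},
    {"tx":0,"ty":0,"tz":0,"wx":0,"wy":0,"wz":0,"fingers":0},
    {"tx":0,"ty":0,"tz":0,"wx":0,"wy":0,"wz":0,"fingers":0},
  ],
)

```text
time: 23.85
eef_pos: [0.552, -0.098, 0.2912]
tool_rot: [-2.313, -2.125, -0.0]
wrist_force: [0.1, -0.1, -1.3]
width: 0.0219
```

Run:
```python
from m import *
go(.5516,-.098,.2427,-5)
s,e,R=pose(); shot("wrist","wrist11")
p,im,g,W,T,C,Rc=meas("wrist11",e,R)
h=[]
for by in (0,40):
        X=proj(p,np.array([*brd(0,by),.05])); u,v=X.round().astype(int); q=14 if by==0 else 23
        h.append(hole(p,g,C,Rc,e,R,v-q,v+q,u-q,u+q,th=200,z=.05))
a,b=h; print("sep",np.hypot(*(b-a)[:2]).round(2)); dd=(b-a)[:2]; dd/=np.hypot(*dd); print("mid bore tool xy",(((a+b)[:2]/2)-60*dd).round(2))
cv2.imwrite("pics/wrist11c.png",cv2.resize(im[150:270,270:380],None,fx=5,fy=5,interpolation=cv2.INTER_CUBIC))
```

```text
t 23.85 eef [552.  -98.  291.2] yaw -4.83 tilt [-0.01  0.03] F [ 0.1 -0.1 -1.3] w 21.9
tool shift mm [-0.1 -0.4 48.5] turn [-0.0002 -0.0005  0.0029]
stem 211 [[3.0, -6.1, 208.1], [6.2, -0.7, 221.8], [7.0, 4.5, 235.2]]
stem axis tool xy [ 0.73 -0.76] rms 0.18
head front x 11.92
pred hole px [322.4 212.1]
hole px [322. 155.] tool xy,r [40.99 -0.84  5.14] rms 0.28
hole px [322.6  93.2] tool xy,r [80.58 -0.58 11.64] rms 0.25
sep 39.6
mid bore tool xy [ 0.78 -1.1 ]
```

View pics/wrist11c.png

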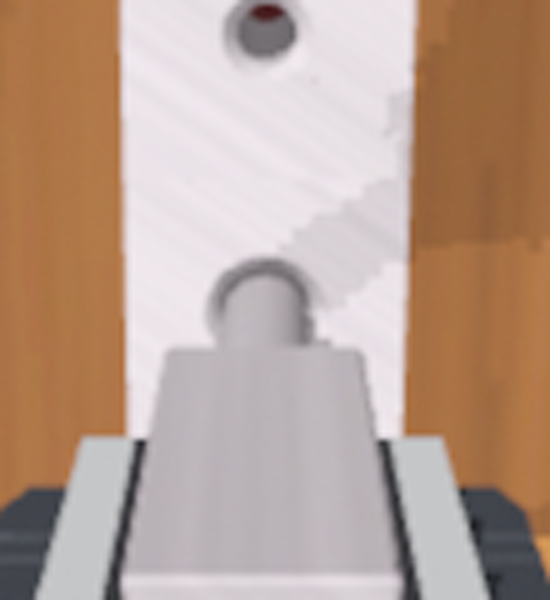

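The stem is centred on the bore to about 0.4 mm. Descending gently.

>>> drive_tool(
  increments=[
    {"tx":0,"ty":-0.0004,"tz":0.004,"wx":0,"wy":0,"wz":0,"fingers":0},
    {"tx":0,"ty":0,"tz":0.004,"wx":0,"wy":0,"wz":0,"fingers":0},
    {"tx":0,"ty":0,"tz":0.004,"wx":0,"wy":0,"wz":0,"fingers":0},
    {"tx":0,"ty":0,"tz":0.003,"wx":0,"wy":0,"wz":0,"fingers":0},
    {"tx":0,"ty":0,"tz":0,"wx":0,"wy":0,"wz":0,"fingers":0},
    {"tx":0,"ty":0,"tz":0,"wx":0,"wy":0,"wz":0,"fingers":0},
    {"tx":0,"ty":0,"tz":0,"wx":0,"wy":0,"wz":0,"fingers":0},
    {"tx":0,"ty":0,"tz":0,"wx":0,"wy":0,"wz":0,"fingers":0},
  ],
)

```text
time: 24.9
eef_pos: [0.5517, -0.0984, 0.2753]
tool_rot: [2.312, 2.126, -0.0]
wrist_force: [0.1, -1.4, -1.1]
width: 0.0215
```

Run:
```python
from m import *
go(.5516,-.098,.2427,-5)
```

```text
t 24.9 eef [551.7 -98.4 275.3] yaw -4.82 tilt [ 0.03 -0.03] F [ 0.1 -1.4 -1.1] w 21.5
tool shift mm [ 0.4 -0.2 32.6] turn [0.0005 0.0005 0.0031]
```

>>> drive_tool(
  increments=[
    {"tx":0,"ty":0,"tz":0.006,"wx":0,"wy":0,"wz":0,"fingers":0},
    {"tx":0,"ty":0,"tz":0.006,"wx":0,"wy":0,"wz":0,"fingers":0},
    {"tx":0,"ty":0,"tz":0.006,"wx":0,"wy":0,"wz":0,"fingers":0},
    {"tx":0,"ty":0,"tz":0.005,"wx":0,"wy":0,"wz":0,"fingers":0},
    {"tx":0,"ty":0,"tz":0.003,"wx":0,"wy":0,"wz":0,"fingers":0},
    {"tx":0,"ty":0,"tz":0,"wx":0,"wy":0,"wz":0,"fingers":0},
    {"tx":0,"ty":0,"tz":0,"wx":0,"wy":0,"wz":0,"fingers":0},
    {"tx":0,"ty":0,"tz":0,"wx":0,"wy":0,"wz":0,"fingers":0},
  ],
)

```text
time: 25.9
eef_pos: [0.5518, -0.0984, 0.2473]
tool_rot: [2.313, 2.126, -0.0]
wrist_force: [0.1, -0.6, -1.9]
width: 0.0214
```

Run:
```python
from m import *
go(.5516,-.098,.2427,-5)
```

```text
t 25.9 eef [551.8 -98.4 247.3] yaw -4.83 tilt [ 0.02 -0.03] F [ 0.1 -0.6 -1.9] w 21.4
tool shift mm [ 0.4 -0.2  4.6] turn [0.0004 0.0005 0.003 ]
```

>>> drive_tool(
  increments=[
    {"tx":0,"ty":0,"tz":0.003,"wx":0,"wy":0,"wz":0,"fingers":0},
    {"tx":0,"ty":0,"tz":0.001,"wx":0,"wy":0,"wz":0,"fingers":0},
    {"tx":0,"ty":0,"tz":0.001,"wx":0,"wy":0,"wz":0,"fingers":0},
    {"tx":0,"ty":0,"tz":0.001,"wx":0,"wy":0,"wz":0,"fingers":0},
    {"tx":0,"ty":0,"tz":0,"wx":0,"wy":0,"wz":0,"fingers":0},
    {"tx":0,"ty":0,"tz":0,"wx":0,"wy":0,"wz":0,"fingers":0},
    {"tx":0,"ty":0,"tz":0,"wx":0,"wy":0,"wz":0,"fingers":0},
    {"tx":0,"ty":0,"tz":0,"wx":0,"wy":0,"wz":0,"fingers":0},
  ],
)

```text
time: 26.9
eef_pos: [0.552, -0.0984, 0.2427]
tool_rot: [2.312, 2.125, 0.0]
wrist_force: [-1.1, -0.8, 1.4]
width: 0.0214
```

Run:
```python
from m import *
go(.5516,-.098,.2427,-5)
```

```text
t 26.9 eef [552.  -98.4 242.7] yaw -4.82 tilt [ 0.04 -0.03] F [-1.1 -0.8  1.4] w 21.4
tool shift mm [ 0.4 -0.4 -0. ] turn [0.0008 0.0005 0.0031]
```

The shoulder has met the steel at the expected height, z = 0.2427, with the wrist force at +1.4 N. Releasing and rising.

>>> drive_tool(
  increments=[
    {"tx":0,"ty":0,"tz":0,"wx":0,"wy":0,"wz":0,"fingers":1},
    {"tx":0,"ty":0,"tz":0,"wx":0,"wy":0,"wz":0,"fingers":1},
    {"tx":0,"ty":0,"tz":0,"wx":0,"wy":0,"wz":0,"fingers":1},
    {"tx":0,"ty":0,"tz":-0.01,"wx":0,"wy":0,"wz":0,"fingers":1},
    {"tx":0,"ty":0,"tz":-0.03,"wx":0,"wy":0,"wz":0,"fingers":1},
    {"tx":0,"ty":0,"tz":-0.05,"wx":0,"wy":0,"wz":0,"fingers":1},
    {"tx":-0.02,"ty":0,"tz":-0.05,"wx":0,"wy":0,"wz":0,"fingers":1},
    {"tx":-0.02,"ty":0,"tz":-0.03,"wx":0,"wy":0,"wz":0,"fingers":1},
  ],
)

```text
time: 27.9
eef_pos: [0.5476, -0.1374, 0.4165]
tool_rot: [-2.307, -2.126, 0.004]
wrist_force: [-0.1, 0.0, -0.3]
width: 0.0856
```

Run:
```python
from m import *
go(.5516,-.098,.2427,-5)
p,im,d=shot("wrist","wrist12"); W=cloud(p,d)
P=clean(sel(W,.52,.585,-.13,-.065,.09,.12),.005); print("pin top",len(P),rect(P),np.median(P,0).round(4))
D=sel(W,.50,.53,-.1,-.03,.04,.06); print("deck z",np.median(D[:,2]))
p,im2,d=shot("side","side12"); W=cloud(p,d)
for nm,b in dict(pin=(.52,.585,-.13,-.065,.098,.12),flat=(.45,.5,-.31,-.26,.104,.116),dome=(.48,.53,-.41,-.36,.09,.116),stone=(.6,.75,-.45,-.22,.018,.032),rib=(.40,.52,.2,.4,.07,.08)).items():
    P=sel(W,*b)
    if len(P)>20: P=clean(P,.006); print(nm,len(P),rect(P),np.median(P,0).round(4))
cv2.imwrite("pics/side12c.png",cv2.resize(im2[90:390,200:450],None,fx=2,fy=2))
```

```text
t 27.9 eef [ 547.6 -137.4  416.5] yaw -4.69 tilt [-0.26  0.08] F [-0.1  0.  -0.3] w 85.6
tool shift mm [ 39.4   1.5 173.8] turn [-0.0046 -0.0011  0.0054]
pin top 597 (array([550.9, -97.5]), 21.7, 21.0, 85.71) [ 0.5509 -0.0973  0.1044]
deck z 0.04955795320369815
pin 83 (array([550.7, -98. ]), 24.2, 18.2, 84.26) [ 0.5505 -0.1005  0.1041]
flat 107 (array([ 472.3, -285.3]), 20.8, 20.2, 16.9) [ 0.4724 -0.2863  0.1093]
dome 129 (array([ 501.8, -382.1]), 21.0, 18.4, 3.96) [ 0.5015 -0.3843  0.1023]
stone 1655 (array([ 660.6, -294. ]), 148.7, 50.7, 87.92) [ 0.6597 -0.3027  0.0245]
rib 80 (array([449.6, 292.2]), 20.1, 67.4, 3.38) [0.4507 0.2877 0.0742]
```

View pics/wrist12.png

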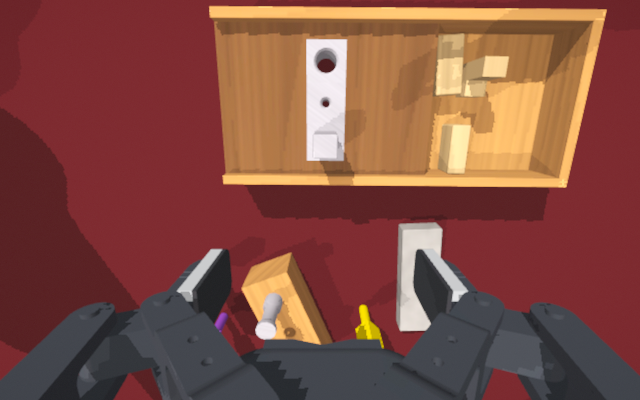

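View pics/side12c.png

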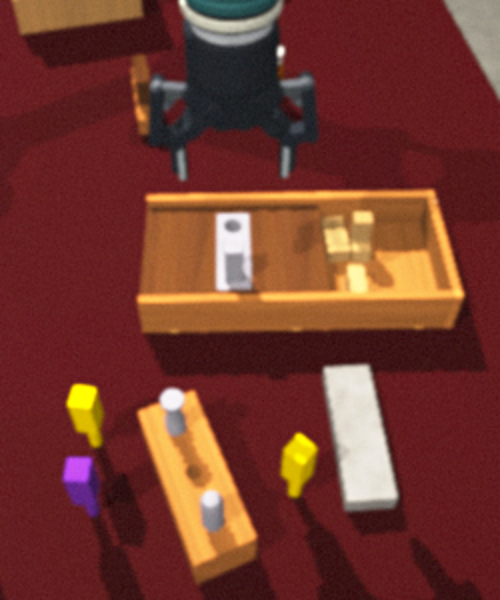

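The head's top is at z = 0.1044, about 55 mm above the measured deck, so the pin is fully home at wrist (325,145). The offcuts are all in the tray, and the punches and oilstone haven't moved. Handing in.

```bash
python3 -c "
from workcell import ticket; print(ticket.finish_job())"
```

```text
the job is handed in; nothing more can be done
None
```

The job is done and handed in at about 28 s of the 72 s allowed. No verdict was reported.

- **Sweep:** I gripped the push block by its rib and swept all three offcuts along the deck into the tray. I then stood the block upright again in its original spot, within about 1 mm. The last pictures show all three offcuts in the tray, with the L-shaped one apparently standing on end.
- **Gauge pin:** I took the silver square-headed pin from the rack's middle hole and set it in the middle-sized bore, the one nearest the rack. The shoulder touched the steel at the expected height with only a few newtons of contact. After release, the head's top measured z = 104.4 mm, about 55 mm above the measured deck, so the pin is fully home.
- **Other objects:** The two punches and the oilstone were unmoved at the last check. The jar was unmoved when last measured, after the block was put back. The purple and yellow look-alikes were left alone.
- **Checks that disagreed:** The cameras differed by 1–3 mm on positions. The direct circle fit of the bore also failed once the stem hid part of it, so I centred the pin using the other two bores.

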